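# Clamp the lens in the lamp-head barrel

## Robot

A 6-joint arm with a two-finger parallel gripper is mounted at the origin on the work surface. World frame = base frame: x ahead of the robot, y to its left, z up, the work surface at z = 0. Lengths are in m, angles in rad, forces in N, time in s.
With the tool pointing down it reaches from about 0.35 to 0.975 m from the base axis. Payload 4.9 kg.
Tool frame: the origin (TCP) lies at the very end of the fingers, on their centre line; the grasp point (between the pads) lies 19 mm behind it; x points along the fingers, z is the direction in which the jaws open and shut, and the axes are right-handed (so a half turn about x gives the same grasp; the last joint's range is limited). The gripper opens to 85 mm and grips with 20 to 120 N. Pads are 22 mm wide; open, the fingers measure 114 mm over their backs; the gripper's body (76 mm by 85 mm) begins 54 mm behind the grasp point. The pads swing forward as they close: fully open they stand 13 mm farther back than shut.
Start: joints at [1.114, 0.053, 1.613, -0, 1.476, -0.119], TCP at [0.207, 0.59, 0.231] pointing down, gripper open.
Joint ranges: [-3.01, 3.01], [-1.01, 2.22], [0.06, 2.58], [-1.02, 4.17], [0.09, 2.62], [-3.14, 3.14]. Speed limits (rad/s): [2.57, 2.57, 3.14, 3.14, 3.14, 3.14].

## Interface

Orientations are given as a rotation vector (axis times angle).
In Python, from station import ctrl, imaging gives the robot as it stands. The module is installed in compiled form; this text tells all that it offers.
- The arm moves only by the shell command python3 -m jog 'ROWS' [FORCE]. ROWS is JSON, a list that holds one entry, the list of rows, each a list of 5 numbers: the shift along the tool's x, y, z in m, then the turn about the tool's x in rad, then the closure, from -1 (fully open) to 1 (shut). A call has 1 to 12 rows; each row is the pose to reach, as a shift and turn from the pose measured when the call began, along the tool's axes at that moment; what a row does not reach only later rows make up. A row lasts 1/10 s, in which the tool goes at most 50 mm and 8.59 degrees, less where a joint would pass 70% of its speed; a pose out of reach is approached as far as the arm can. A call with a gripper value outside its range is refused whole. The fingers move at their own pace and stop on an object; FORCE is the grip in N (left out, the last holds). Time passes only in rows, so rows that repeat a pose let the fingers close. It gives the time, the measured TCP pose, the force and the opening at its end, in the units of the state.
- ctrl.get_obs(): the state, without advancing time (a new reading comes with each control period).
- imaging.get_image(name): name is "side" or "top"; returns a dict with "color" (480x640x3 uint8, red, green, blue), "intrinsics" (3x3 intrinsics, pixels), "R" (3x3) and "t" (3): a world point X has camera coordinates R X + t. Camera axes: x right, y down, z forward; pixel columns grow to the right and rows downward; lengths in m; the calibration is good to about 2 mm. A picture is of the moment at which its call begins. There is no depth.
- ctrl.finish_job(): hands the job in, once; it reports no verdict.
The state is a dict: "t": time; "q": joint angles; "dq": joint speeds; "effort": joint torques, N m; "tool_pos": TCP position; "tool_rot": TCP orientation; "contact_force": force on the tool from outside, world axes, zero at the start; "wrist_torque": the same for the moment, N m; "opening": finger opening in m.
Only numpy, scipy, OpenCV 4.12 (cv2) and the standard library are available. Lean on these libraries where they do the work, as an engineer would, in place of code of your own. Each camera call takes 0.05 s, during which the arm holds its last target.

## Task

Assemble the lamp head that stands in the green vise: drop the lens into its barrel, then the spacer ring on top of the lens, then put the dark retaining ring over the mouth and screw it down clockwise until it is fully home against its stop and clamps them. Let go and leave the barrel closed.

Things in the scene. Friction and masses are not known exactly. Their poses are not given: they have to be found in the camera images.
- vise: green vise fixed on a low wooden block (200 x 140 mm), holding the barrel upright; origin on the bench, straight below the barrel's axis, z up. Jaw tops 109 mm above the bench; the jaws reach 56 mm from the barrel's axis along x, 40 mm along y
- barrel_mouth (a point): centre of the open top of the fixed upright aluminium barrel, 150 mm above the bench, z up. Bore 40 mm, outside 48 mm with a bevelled rim; outside, below the rim, run three alike helical thread ridges, 120 degrees apart, 56 mm across. The x axis points over the middle of one of the three open gaps between the ridges; the other gaps lie at 120 and 240 degrees
- thread_gap (a point): middle of a gap in the thread, 26 mm from the axis, 9.5 mm below the rim; gaps are 34 degrees wide. From a gap a ridge runs clockwise (from above): its underside falls 4.3 mm over 53 degrees, then is level up to a stop. A pin entering mid-gap is on the level part after 73 degrees of clockwise turn and meets the stop at about 90: end at 75 to 90
- seat (a joint): sprung seat inside the barrel on which the lens comes to lie; at 0 its top is 22 mm below the mouth. The value is how far it is pressed down (m), 0 to 0.0045. The spring is preloaded with 6.4 N and gains 1.6 N per mm: the parts' weight alone does not move it; with the ring fully home it reads about 0.0025
- lens_center (a point): centre of the lens: a clear lens in a plain black round cell, 36 mm in diameter, 14 mm high, the same on both faces; lies flat on the bench, centre 7 mm up
- spacer_center (a point): centre of the spacer: a plain aluminium ring, 36 mm outside, 26 mm inside, 12 mm high; lies flat on the bench, centre 6 mm up. Lying on the lens in the barrel it stands 4 mm proud of the mouth
- ring_center (a point): centre of the retaining ring: dark steel knurled round cap ring, 67 mm outside, 20 mm high, skirt bore 59 mm, lying skirt down, centre 10 mm up, z up. Flange on top 4 mm thick with a 26 mm opening. Three bright radial lines on it stand over three inner pins, on the x axis and at 120 and 240 degrees. Set on the spacer with its pins in the gaps, its centre is 2 mm below the mouth
- ring_pin (a point): one of the ring's three inward pins (3.5 mm thick, tips on a 51 mm circle), on its +x axis, 27.5 mm from the ring's axis, 2.5 mm above the skirt's edge. From the gaps, turning the ring about 80 degrees clockwise (from above) draws it down 2.5 mm against up to about 0.5 N m; it stays by friction. With the pins on the ridges' tops it sits higher; clockwise leads to a gap

How it is judged:
On the way, in this order (a step that is already met when the one before it is completed fails the run):
1. the lens lies flat on the seat inside the barrel (horizontal distance between lens_center and barrel_mouth below 0.005 m and z of lens_center in the frame of barrel_mouth below -0.0135 m and angle between the z axis of lens_center and the z axis of barrel_mouth, either way round below 0.08 rad), for 0.2 s.
2. the spacer lies flat on the lens in the barrel (horizontal distance between each of spacer_center, lens_center and barrel_mouth below 0.005 m and z of spacer_center in the frame of barrel_mouth between -0.007 and -0.0005 m and angle between the z axis of spacer_center and the z axis of barrel_mouth, either way round below 0.08 rad and z of lens_center in the frame of barrel_mouth below -0.0135 m), for 0.2 s.
At the end, for the whole second after the job is handed in: lens under spacer in the barrel, both within 5 mm of its axis; the retaining ring level (within 0.06 rad), within 5 mm of the axis and drawn down so that its centre is 3 to 7 mm below the mouth; the sprung seat held pressed down by 1.8 to 4 mm, everything at rest (horizontal distance between each of lens_center, spacer_center, ring_center and barrel_mouth below 0.005 m and z of lens_center in the frame of barrel_mouth between -0.02 and -0.016 m and z of spacer_center in the frame of barrel_mouth between -0.007 and -0.003 m and z of ring_center in the frame of barrel_mouth between -0.007 and -0.003 m and angle between ring_center's own z axis and vertical below 0.06 rad and value of joint seat between 0.0018 and 0.004 m and velocity of joint seat below 0.003 m/s); the robot touches nothing.
It also fails if it takes over 72 s, if anything falls off the work surface, if the arm or the gripper's body presses on something with over 40 N, if the wrist force passes 120 N, or if a joint passes its speed limit or range.

## Working session

There is one attempt and no reset: what is moved stays moved. The work goes in short steps, Python scripts to look and compute and a shell command to move; the robot and the scene stay as the last step left them, time stands still between calls to the robot, and variables do not carry over. Pictures are saved under pics/ and viewed, and the job is handed in when it is done.

```bash
mkdir -p pics; cat > h.py <<'E'
import numpy as np, cv2
from station import ctrl, imaging
from scipy.spatial.transform import Rotation as Ro
def snap(n,f=None):
    d=imaging.get_image(n)
    if f: cv2.imwrite('pics/'+f,d['color'][:,:,::-1])
    return d
def ray(d,u,v,z):
    K=np.array(d['intrinsics']);R=np.array(d['R']);t=np.array(d['t'])
    c=-R.T@t; r=R.T@np.linalg.solve(K,[u,v,1]); return c+r*(z-c[2])/r[2]
def proj(d,X):
    K=np.array(d['intrinsics']);p=K@(np.array(d['R'])@np.array(X)+np.array(d['t']));return p[:2]/p[2]
def toc(dw,rot): return Ro.from_rotvec(rot).as_matrix().T@np.array(dw)
E
python3 - <<'E'
from h import *
for n in('top','side'):
    d=snap(n,n+'0.png'); print(n,d['intrinsics'],(-np.array(d['R']).T@d['t']).round(3))
    print(np.array(d['R']).round(3))
o=ctrl.get_obs()
for k in o: print(k,np.round(o[k],4))
print(Ro.from_rotvec(o['tool_rot']).as_matrix().round(3))
E
```

```text
top [[481.2119299    0.         318.80497529]
 [  0.         481.2119299  237.44235127]
 [  0.           0.           1.        ]] [ 0.463 -0.031  0.779]
[[-0.005 -0.999 -0.04 ]
 [-0.997  0.008 -0.072]
 [ 0.073  0.04  -0.997]]
side [[459.21960145   0.         327.56237606]
 [  0.         459.21960145 233.51725437]
 [  0.           0.           1.        ]] [ 0.246 -0.513  0.512]
[[ 0.872 -0.489  0.016]
 [-0.281 -0.527 -0.802]
 [ 0.401  0.695 -0.597]]
t 0.1
q [ 1.114   0.0533  1.6141 -0.      1.476  -0.119 ]
dq [ 0.0001 -0.0017 -0.0033 -0.0009  0.0006 -0.0001]
effort [ 2.00000e-04 -3.94902e+01 -3.71362e+01 -1.00000e-04  3.90000e-03
  0.00000e+00]
tool_pos [0.2069 0.5892 0.2302]
tool_rot [-0.9578  1.3519  0.9563]
contact_force [-0.8383 -0.6987 -0.5377]
wrist_torque [ 0.0375 -0.0302 -0.0035]
opening 0.0855
[[-0.001 -0.943  0.331]
 [-0.002  0.331  0.943]
 [-1.     0.    -0.002]]
```

View pics/top0.png

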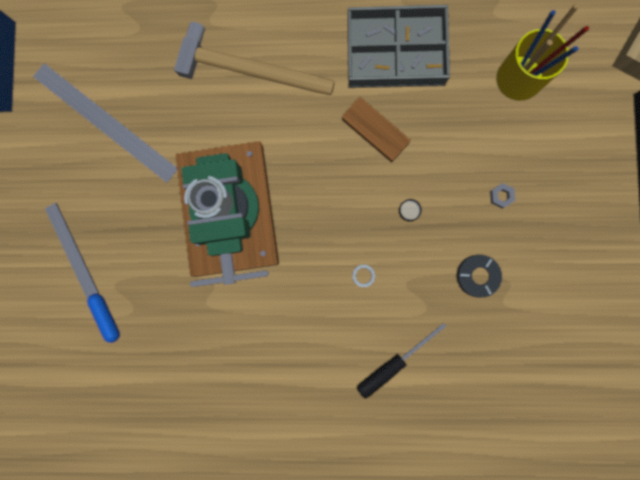

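View pics/side0.png

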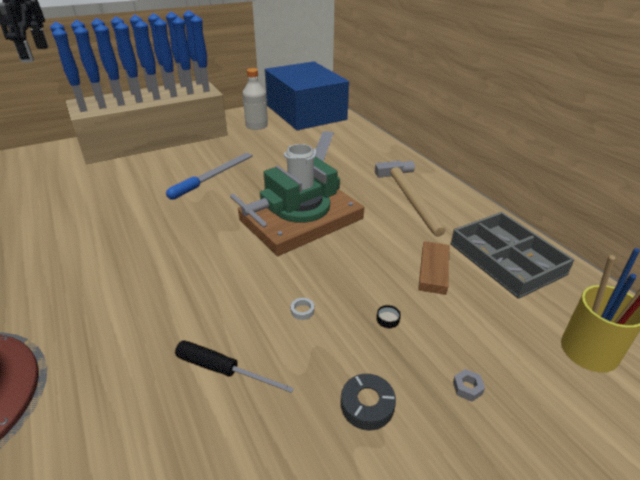

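The top view shows the barrel mouth at about (207,198), lens (410,210), spacer (364,276) and ring (480,276). Next I'll measure these precisely.

```bash
python3 - <<'E'
from h import *
d=snap('top'); im=d['color'][:,:,::-1].copy()
s=cv2.imread('pics/side0.png')
a=cv2.resize(im[160:240,165:255],None,fx=6,fy=6,interpolation=cv2.INTER_CUBIC)
b=cv2.resize(im[190:310,340:520],None,fx=4,fy=4,interpolation=cv2.INTER_CUBIC)
cv2.imwrite('pics/a.png',a);cv2.imwrite('pics/b.png',b)
c=cv2.resize(s[130:230,240:360],None,fx=6,fy=6,interpolation=cv2.INTER_CUBIC);cv2.imwrite('pics/c.png',c)
hsv=cv2.cvtColor(im,cv2.COLOR_BGR2HSV)
wood=((hsv[...,1]>85)&(hsv[...,2]>90)).astype(np.uint8)
def blob(cx,cy,r):
    m=np.zeros((480,640),np.uint8); cv2.circle(m,(cx,cy),r,1,-1)
    m=m*(1-wood); cs,_=cv2.findContours(m,cv2.RETR_EXTERNAL,cv2.CHAIN_APPROX_NONE)
    k=max(cs,key=cv2.contourArea); return cv2.fitEllipse(k),cv2.minEnclosingCircle(k)
for n,c,r,z in(('lens',(410,210),20,.014),('spacer',(364,276),20,.012),('ring',(480,276),32,.012)):
    e,mc=blob(*c,r); print(n,e,mc,ray(d,*e[0],z).round(4), 'diam', np.array(e[1])*(.779-z)/481)
E
```

```text
lens ((409.8120422363281, 209.71006774902344), (21.25467872619629, 22.280597686767578), 68.91404724121094) ((409.6074523925781, 209.6570281982422), 11.512527465820312) [ 0.5624 -0.1458  0.014 ] diam [0.03380422 0.03543588]
spacer ((363.254638671875, 275.4529113769531), (23.673397064208984, 24.170120239257812), 85.865966796875) ((363.2916564941406, 275.2916564941406), 12.470210075378418) [ 0.4585 -0.0708  0.012 ] diam [0.03774947 0.03854154]
ring ((479.1207275390625, 275.66668701171875), (42.77334976196289, 45.09198760986328), 106.71054077148438) ((478.9023132324219, 276.0298767089844), 22.925525665283203) [ 0.4573 -0.2522  0.012 ] diam [0.06820615 0.07190344]
```

```bash
sleep 1
```

```text
(no output)
```

View pics/a.png

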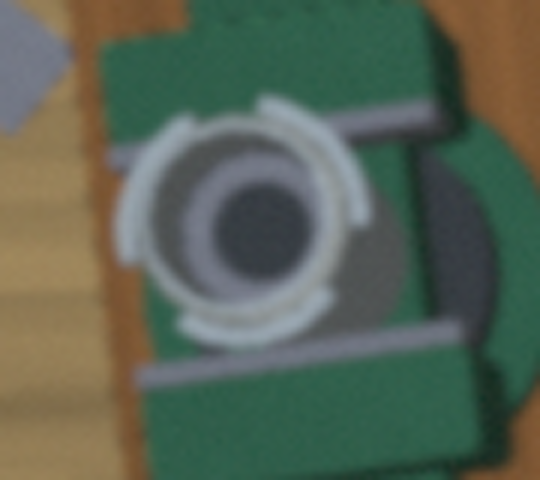

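View pics/b.png

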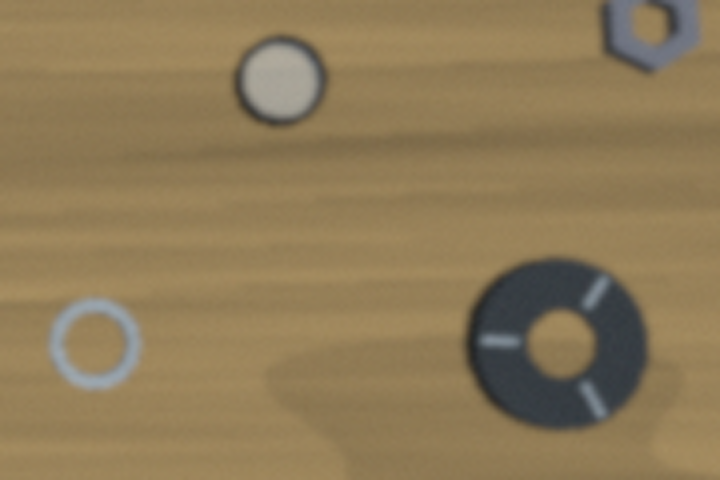

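View pics/c.png

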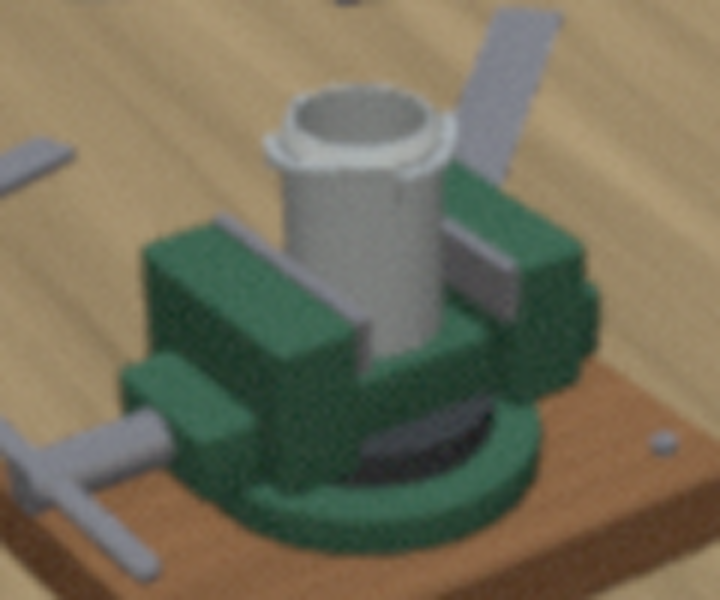

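```bash
cat >> h.py <<'E'
def rect(d,cx,cy,z,half,n=600):
    # top-down map of plane z: image up=+x, left=+y
    g=np.linspace(half,-half,n)
    X,Y=np.meshgrid(cx+g,cy+g,indexing='ij')
    P=np.stack([X,Y,np.full_like(X,z)],-1)@np.array(d['R']).T+d['t']
    p=P@np.array(d['intrinsics']).T; p=(p[...,:2]/p[...,2:]).astype(np.float32)
    return cv2.remap(d['color'][:,:,::-1].copy(),p[...,0],p[...,1],cv2.INTER_CUBIC)
E
python3 - <<'E'
from h import *
d=snap('top'); s=snap('side')
c0=ray(d,206.2,196.3,.15);print(c0)
print('side centre', ray(s,240+361/6,130+117/6,.15), 'top->side px',proj(s,c0))
cx,cy=round(c0[0],3),round(c0[1],3); print(cx,cy)
out=[]
for k,z in((d,.15),(s,.15)):
    m=rect(k,cx,cy,z,.04,400)
    for r,c in((20,(0,255,255)),(24,(0,0,255)),(28,(255,0,0))): cv2.circle(m,(200,200),int(r*5),c,1)
    out.append(m)
cv2.imwrite('pics/r1.png',np.hstack(out))
E
```

```text
[0.56567815 0.14390055 0.15      ]
side centre [0.56746331 0.14534517 0.15      ] top->side px [299.62013952 150.0438614 ]
0.566 0.144
```

```bash
sleep 1
```

```text
(no output)
```

View pics/r1.png

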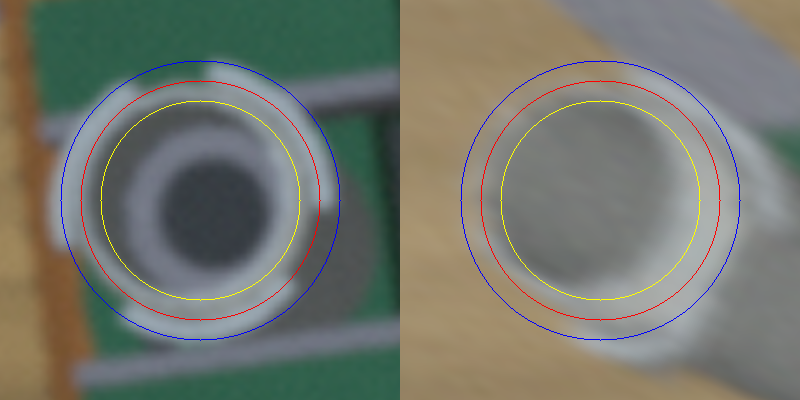

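```bash
python3 - <<'E'
from h import *
ims=[rect(snap('top'),.566,.145,.15,.035,700) for _ in range(5)]
m=np.mean([cv2.cvtColor(x,cv2.COLOR_BGR2GRAY) for x in ims],0)
s=np.mean([cv2.cvtColor(rect(snap('side'),.566,.145,.15,.035,700),cv2.COLOR_BGR2GRAY) for _ in range(5)],0)
h=np.hstack([cv2.resize(x,(400,400)) for x in(m,s)])
cv2.imwrite('pics/r2.png',cv2.convertScaleAbs(h,alpha=1.5,beta=-40))
# profiles mm from centre; +right means -y
for n,x in(('top',m),('side',s)):
    print(n,'row'); print([int(x[340:360,350+10*k-3:350+10*k+3].mean()) for k in range(-32,33)])
    print(n,'col'); print([int(x[350+10*k-3:350+10*k+3,340:360].mean()) for k in range(-32,33)])
E
```

```text
top row
[95, 98, 112, 131, 148, 158, 157, 152, 148, 139, 124, 105, 90, 81, 80, 80, 82, 88, 97, 108, 117, 121, 121, 119, 109, 94, 79, 68, 61, 60, 59, 59, 60, 59, 59, 60, 60, 60, 59, 59, 60, 60, 60, 59, 62, 70, 83, 101, 121, 137, 151, 157, 153, 144, 136, 136, 144, 150, 149, 135, 113, 94, 83, 79, 79]
top col
[77, 77, 77, 77, 78, 79, 81, 88, 101, 118, 133, 136, 123, 102, 86, 79, 83, 92, 103, 114, 120, 120, 118, 110, 97, 81, 69, 62, 60, 60, 59, 59, 60, 59, 59, 60, 59, 59, 59, 60, 60, 60, 60, 64, 73, 88, 104, 116, 121, 125, 134, 146, 152, 150, 142, 137, 140, 151, 158, 152, 136, 120, 112, 115, 117]
side row
[143, 143, 144, 144, 145, 145, 146, 145, 142, 138, 133, 127, 122, 120, 119, 118, 117, 117, 117, 117, 118, 118, 119, 119, 119, 119, 119, 120, 121, 121, 121, 121, 121, 121, 121, 121, 120, 120, 120, 120, 121, 121, 122, 123, 124, 127, 133, 141, 149, 157, 164, 170, 172, 172, 172, 172, 171, 170, 167, 162, 156, 150, 145, 144, 147]
side col
[124, 129, 132, 133, 134, 134, 136, 138, 141, 144, 142, 135, 125, 117, 111, 111, 112, 113, 115, 116, 117, 118, 119, 120, 120, 120, 120, 121, 121, 121, 121, 121, 121, 121, 121, 120, 119, 119, 119, 118, 118, 117, 116, 114, 114, 114, 115, 120, 128, 139, 147, 153, 156, 156, 154, 150, 147, 146, 150, 158, 165, 165, 158, 149, 140]
```

```bash
sleep 1
```

```text
(no output)
```

View pics/r2.png

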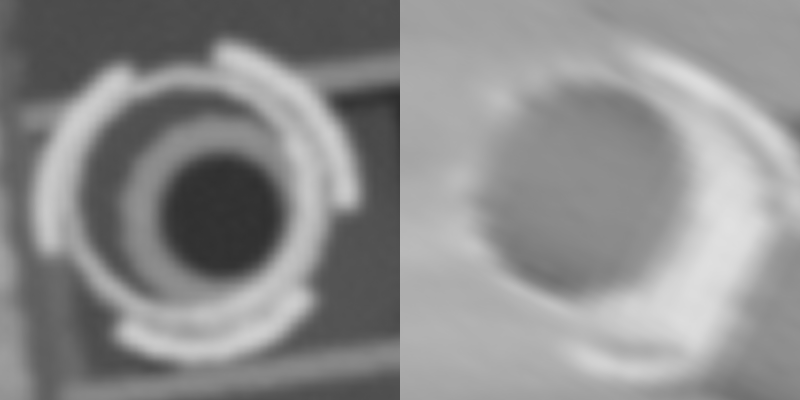

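```bash
python3 -m jog '[[[0.03,-0.5785,-0.5754,0,-1],[0.03,-0.5785,-0.5754,0,-1],[0.03,-0.5785,-0.5754,0,-1],[0.03,-0.5785,-0.5754,0,-1],[0.03,-0.5785,-0.5754,0,-1],[0.03,-0.5785,-0.5754,0,-1],[0.03,-0.5785,-0.5754,0,-1],[0.03,-0.5785,-0.5754,0,-1],[0.03,-0.5785,-0.5754,0,-1],[0.03,-0.5785,-0.5754,0,-1],[0.03,-0.5785,-0.5754,0,-1],[0.03,-0.5785,-0.5754,0,-1]]]' 40
```

```text
t: 1.95
tool_pos: [0.4687, 0.0478, 0.2096]
tool_rot: [-0.957, 1.349, 0.956]
contact_force: [0.2, -0.3, 0.3]
opening: 0.0855
```

```bash
python3 -m jog '[[[0.1,-0.1525,-0.1516,0,-1],[0.1,-0.1525,-0.1516,0,-1],[0.1,-0.1525,-0.1516,0,-1],[0.1,-0.1525,-0.1516,0,-1],[0.1,-0.1525,-0.1516,0,-1],[0.1,-0.1525,-0.1516,0,-1],[0.1,-0.1525,-0.1516,0,-1]]]'
cat > look.py <<'E'
import sys
from h import *
# look.py name half z [cx cy]: crop of both views around the TCP
o=ctrl.get_obs(); p=o['tool_pos'] if len(sys.argv)<4 else [float(x) for x in sys.argv[2:5]]
out=[]
for n in('top','side'):
    d=snap(n); u=proj(d,p); im=d['color'][:,:,::-1].copy()
    x,y=[int(round(a)) for a in u]; h=60
    im=cv2.copyMakeBorder(im,h,h,h,h,cv2.BORDER_CONSTANT)
    c=cv2.resize(im[y:y+2*h,x:x+2*h],(400,400),interpolation=cv2.INTER_CUBIC)
    cv2.drawMarker(c,(int((u[0]-x+h)*10/3),int((u[1]-y+h)*10/3)),(0,0,255),cv2.MARKER_CROSS,14,1)
    out.append(c); print(n,u.round(1),'origin',x-h,y-h,'scale 10/3')
cv2.imwrite('pics/'+sys.argv[1],np.hstack(out)); print(np.round(o['tool_pos'],4),np.round(o['q'],3),o['t'])
E
python3 look.py l1.png
```

```text
t: 2.65
tool_pos: [0.5621, -0.1462, 0.1091]
tool_rot: [-0.955, 1.35, 0.956]
contact_force: [0.8, 0.8, -0.2]
opening: 0.0855
top [420.2 201.1] origin 360 141 scale 10/3
side [393.6 263.9] origin 334 204 scale 10/3
[ 0.5621 -0.1462  0.1091] [-3.830e-01  5.500e-02  1.822e+00  1.000e-03  1.265e+00 -1.615e+00] 2.65
```

```bash
sleep 2
```

```text
(no output)
```

View pics/l1.png

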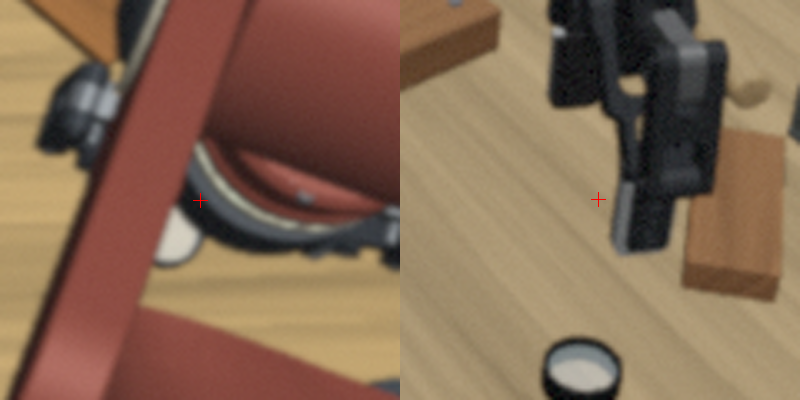

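```bash
python3 - <<'E'
from h import *
d=snap('side');o=ctrl.get_obs();p=np.array(o['tool_pos']);M=Ro.from_rotvec(o['tool_rot']).as_matrix()
for dz in (0,.005,.010,.015):
  for s in(-1,1):
    for w in(-.011,.011):
      q=p+s*.0428*M[:,2]+w*M[:,1]+[0,0,dz]; u=proj(d,q); print(dz,s,w,((u-[334,204])*10/3+[400,0]).round(0))
c=proj(d,[.5624,-.1458,.014]); print('lens',((c-[334,204])*10/3+[400,0]).round(0), 'px',c)
s=d['color'][:,:,::-1]
E
```

```text
0 -1 -0.011 [658. 263.]
0 -1 0.011 [603. 269.]
0 1 -0.011 [595. 128.]
0 1 0.011 [545. 133.]
0.005 -1 -0.011 [660. 253.]
0.005 -1 0.011 [604. 259.]
0.005 1 -0.011 [596. 119.]
0.005 1 0.011 [546. 124.]
0.01 -1 -0.011 [661. 243.]
0.01 -1 0.011 [606. 250.]
0.01 1 -0.011 [597. 109.]
0.01 1 0.011 [547. 114.]
0.015 -1 -0.011 [663. 234.]
0.015 -1 0.011 [607. 240.]
0.015 1 -0.011 [598. 100.]
0.015 1 0.011 [548. 105.]
lens [577. 363.] px [387.08933707 312.80891782]
```

```bash
python3 -m jog '[[[0.05,0,0,0,-1],[0.09,0,0,0,-1],[0.106,0,0,0,-1],[0.106,0,0,0,-1],[0.106,0,0,0,0],[0.106,0,0,0,1],[0.106,0,0,0,1],[0.106,0,0,0,1],[0.106,0,0,0,1],[0.106,0,0,0,1],[0.106,0,0,0,1],[0.106,0,0,0,1]]]' 40; python3 look.py l2.png
```

```text
t: 4.0
tool_pos: [0.5646, -0.1456, 0.0072]
tool_rot: [-0.961, 1.346, 0.953]
contact_force: [-0.8, 1.1, 6.2]
opening: 0.0335
top [409.1 208.9] origin 349 149 scale 10/3
side [387.8 315.4] origin 328 255 scale 10/3
[ 0.5646 -0.1456  0.0072] [-3.800e-01  1.940e-01  1.863e+00  1.000e-03  1.078e+00 -1.615e+00] 4.0
```

```bash
sleep 3
```

```text
(no output)
```

View pics/l2.png

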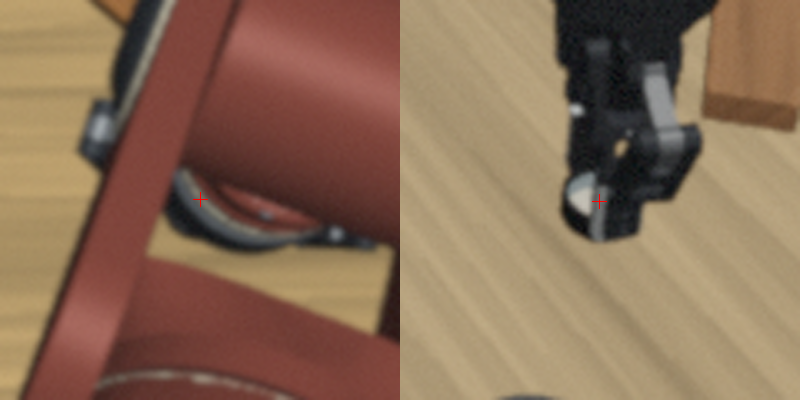

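```bash
python3 -m jog '[[[0,0,0,0,1],[0,0,0,0,1],[0,0,0,0,1]]]' 40; python3 - <<'E'
from h import *
o=ctrl.get_obs();
for k in('tool_pos','contact_force','wrist_torque','opening','dq'): print(k,np.round(o[k],4))
print(Ro.from_rotvec(o['tool_rot']).as_matrix().round(3))
d=snap('side');u=proj(d,[.5624,-.1458,.01]);x,y=u.astype(int)
cv2.imwrite('pics/l3.png',cv2.resize(d['color'][y-40:y+40,x-50:x+50,::-1],None,fx=7,fy=7,interpolation=cv2.INTER_CUBIC))
E
```

```text
t: 4.4
tool_pos: [0.5646, -0.1456, 0.0073]
tool_rot: [-0.961, 1.346, 0.953]
contact_force: [0.0, -0.6, -0.6]
opening: 0.0334
tool_pos [ 0.5646 -0.1456  0.0073]
contact_force [ 0.0027 -0.6028 -0.6008]
wrist_torque [0.0196 0.0361 0.0039]
opening 0.0334
dq [-0.0006  0.0029  0.0046  0.0001 -0.0019  0.0002]
[[ 0.006 -0.944  0.331]
 [-0.001  0.331  0.944]
 [-1.    -0.006  0.001]]
```

```bash
sleep 3
```

```text
(no output)
```

View pics/l3.png

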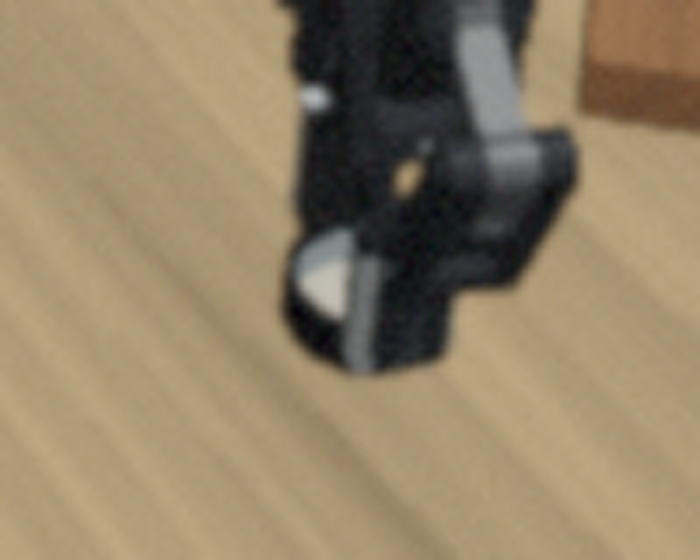

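```bash
python3 - <<'E'
from h import *
d=snap('side');o=ctrl.get_obs();p=np.array(o['tool_pos']);M=Ro.from_rotvec(o['tool_rot']).as_matrix()
u=proj(d,[.5624,-.1458,.01]);x,y=u.astype(int); f=lambda q:((proj(d,q)-[x-50,y-40])*7).round(0)
for z in (0,.004,.008,.012):
    a=p.copy();a[2]=z
    print(z,[f(a-.018*M[:,2]+w*M[:,1]) for w in(-.011,.011)])
for z in(0,.014): 
  for h in ((.5624,-.1458),(.5646,-.1456)):print('lens rim left/right',z,h,[f(np.array([*h,z])+s*.018*np.array([.872,-.489,0])) for s in(-1,1)])
E
```

```text
0 [array([434., 370.]), array([332., 383.])]
0.004 [array([436., 357.]), array([334., 370.])]
0.008 [array([438., 344.]), array([336., 357.])]
0.012 [array([440., 331.]), array([337., 344.])]
lens rim left/right 0 (0.5624, -0.1458) [array([267., 317.]), array([436., 318.])]
lens rim left/right 0 (0.5646, -0.1456) [array([275., 312.]), array([443., 314.])]
lens rim left/right 0.014 (0.5624, -0.1458) [array([273., 271.]), array([443., 273.])]
lens rim left/right 0.014 (0.5646, -0.1456) [array([281., 266.]), array([451., 268.])]
```

```bash
python3 -m jog '[[[0,0,0,0,0],[0,0,0,0,-0.2],[-0.007,0.002,-0.001,0,-0.2],[-0.007,0.002,-0.001,0,-0.2],[-0.007,0.002,-0.001,0,1],[-0.007,0.002,-0.001,0,1],[-0.007,0.002,-0.001,0,1],[-0.007,0.002,-0.001,0,1],[-0.007,0.002,-0.001,0,1],[-0.007,0.002,-0.001,0,1]]]' 40;python3 -m jog '[[[-0.05,0,0,0,1],[-0.1,0,0,0,1],[-0.12,0,0,0,1],[-0.12,0,0,0,1]]]' 40;  python3 look.py l4.png
```

```text
t: 5.5
tool_pos: [0.5622, -0.1458, 0.0141]
tool_rot: [-0.961, 1.346, 0.953]
contact_force: [0.5, -1.4, -0.0]
opening: -0.0001
t: 5.9
tool_pos: [0.5644, -0.1468, 0.1394]
tool_rot: [-0.966, 1.341, 0.946]
contact_force: [0.1, 0.2, 0.0]
opening: 0.0001
top [424.5 196. ] origin 365 136 scale 10/3
side [397.7 246.1] origin 338 186 scale 10/3
[ 0.5644 -0.1468  0.1394] [-3.820e-01  1.800e-02  1.806e+00  1.000e-03  1.303e+00 -1.617e+00] 5.9
```

```bash
sleep 4
```

```text
(no output)
```

View pics/l4.png

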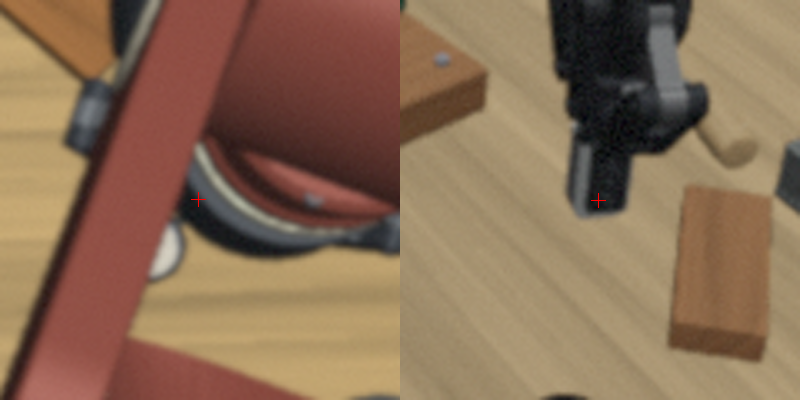

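```bash
python3 - <<'E'
from h import *
d=snap('side');
cv2.imwrite('pics/l5.png',cv2.resize(d['color'][200:340,300:460,::-1],None,fx=5,fy=4.28,interpolation=cv2.INTER_CUBIC))
print(proj(d,[.5624,-.1458,.014]),proj(d,[.5646,-.1456,.014]))
o=ctrl.get_obs();p=np.array(o['tool_pos']);M=Ro.from_rotvec(o['tool_rot']).as_matrix();print(M.round(3),p)
for dz in(0,.005):
  for w in(-.011,.011):
    for s in(0,-.0145):print(dz,w,s,((proj(d,p+w*M[:,1]+s*M[:,2]+[0,0,dz])-[300,200])*[5,4.28]).round())
E
```

```text
[387.08933707 312.80891782] [388.2296822  312.20135863]
[[ 0.003 -0.944  0.331]
 [-0.     0.331  0.944]
 [-1.    -0.003  0.001]] [ 0.56054796 -0.14529873  0.13249951]
0 -0.011 0 [510. 212.]
0 -0.011 -0.0145 [527. 242.]
0 0.011 0 [430. 219.]
0 0.011 -0.0145 [446. 249.]
0.005 -0.011 0 [513. 200.]
0.005 -0.011 -0.0145 [529. 229.]
0.005 0.011 0 [432. 207.]
0.005 0.011 -0.0145 [448. 236.]
```

```bash
sleep 2
```

```text
(no output)
```

View pics/l5.png

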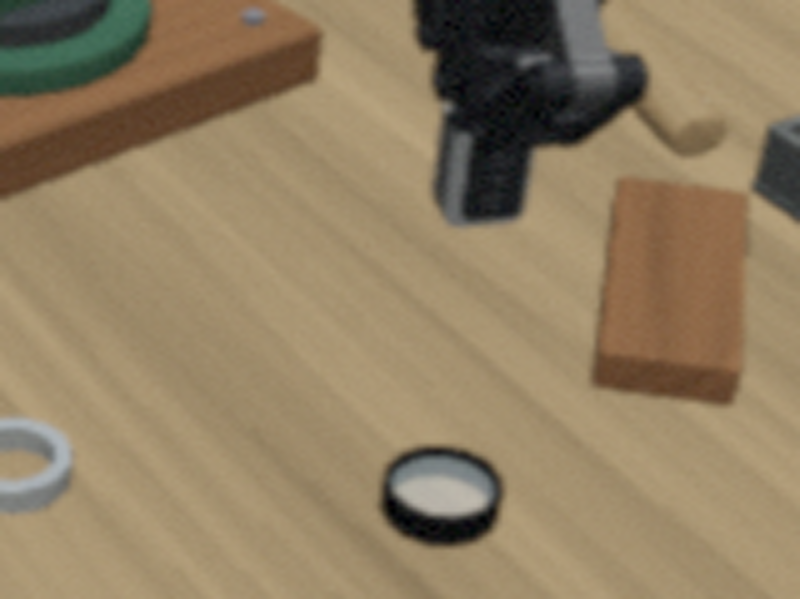

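```bash
python3 -m jog '[[[0,-0.002,0,0,-0.3],[0.04,-0.002,0,0,-0.3],[0.08,-0.002,0,0,-0.3],[0.11,-0.002,0,0,-0.3],[0.129,-0.002,0,0,-0.3],[0.129,-0.002,0,0,-0.3],[0.129,-0.002,0,0,-0.3]]]' 40;python3 -m jog '[[[0,0,0,0,1],[0,0,0,0,1],[0,0,0,0,1],[0,0,0,0,1],[0,0,0,0,1],[0,0,0,0,1]]]' 40;python3 -m jog '[[[-0.03,0,0,0,1],[-0.06,0,0,0,1],[-0.06,0,0,0,1],[-0.06,0,0,0,1]]]' 40;  python3 look.py l6.png
```

```text
t: 6.75
tool_pos: [0.5621, -0.1457, 0.0025]
tool_rot: [-0.957, 1.349, 0.957]
contact_force: [-0.1, -0.0, 0.8]
opening: 0.0556
t: 7.35
tool_pos: [0.5629, -0.146, 0.0037]
tool_rot: [-0.958, 1.348, 0.956]
contact_force: [-1.0, 0.4, 5.7]
opening: 0.0341
t: 7.75
tool_pos: [0.5629, -0.146, 0.064]
tool_rot: [-0.959, 1.347, 0.955]
contact_force: [-0.0, 0.4, -0.5]
opening: 0.034
top [415. 205.] origin 355 145 scale 10/3
side [390.8 288.1] origin 331 228 scale 10/3
[ 0.5629 -0.146   0.064 ] [-3.820e-01  1.100e-01  1.847e+00  1.000e-03  1.181e+00 -1.616e+00] 7.75
```

```bash
sleep 4
```

```text
(no output)
```

View pics/l6.png

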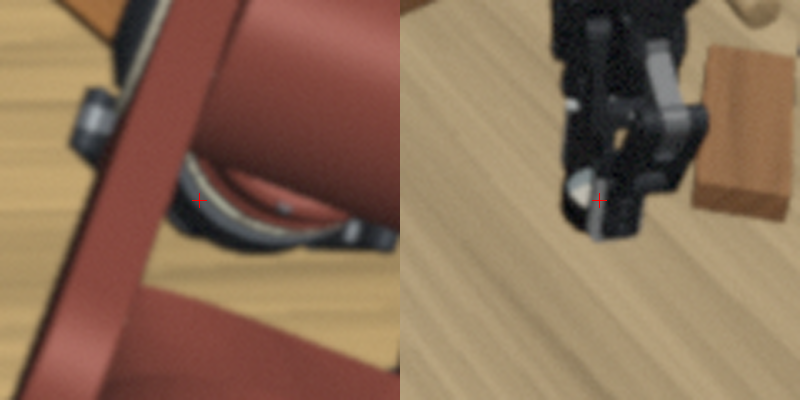

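```bash
python3 -m jog '[[[-0.05,0,0,0,1],[-0.1,0,0,0,1],[-0.13,0.012,0.035,0,1],[-0.13,0.028,0.08,0,1],[-0.13,0.043,0.125,0,1],[-0.13,0.059,0.17,0,1],[-0.13,0.075,0.22,0,1],[-0.13,0.0938,0.2766,0,1],[-0.13,0.0938,0.2766,0,1],[-0.13,0.0938,0.2766,0,1],[-0.13,0.0938,0.2766,0,1]]]' 40;  python3 look.py l7.png .566 .146 .16
```

```text
t: 8.95
tool_pos: [0.5639, 0.1455, 0.1909]
tool_rot: [-0.956, 1.352, 0.959]
contact_force: [-0.0, -0.3, -0.6]
opening: 0.0339
top [202.5 194.9] origin 143 135 scale 10/3
side [299.1 144.3] origin 239 84 scale 10/3
[0.5639 0.1455 0.1909] [ 0.125 -0.018  1.753  0.     1.409 -1.109] 8.95
```

```bash
sleep 3
```

```text
(no output)
```

View pics/l7.png

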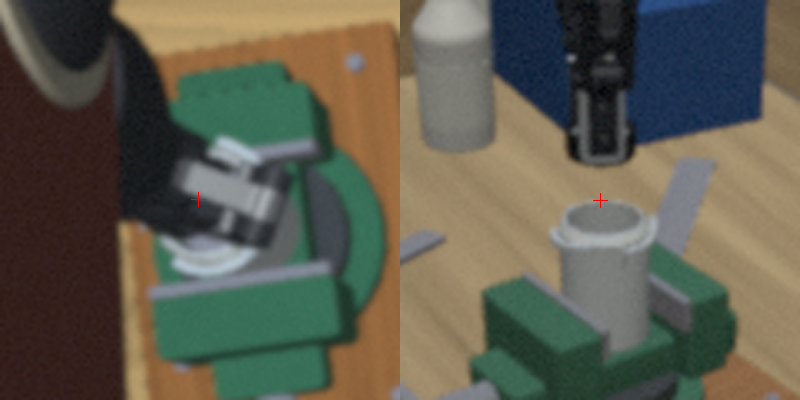

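```bash
python3 - <<'E'
from h import *
d=snap('side');im=d['color'][:,:,::-1]
o=ctrl.get_obs();p=np.array(o['tool_pos']);M=Ro.from_rotvec(o['tool_rot']).as_matrix();print(p)
cv2.imwrite('pics/l8.png',cv2.resize(im[110:180,255:345],None,fx=8,fy=8,interpolation=cv2.INTER_CUBIC))
f=lambda X:((proj(d,X)-[255,110])*8).round()
r=np.array([.872,-.489,0]);r/=np.linalg.norm(r);e=np.array([.489,.872,0])
B=np.array([.566,.146,.15])
print('bore L,R,near,far',f(B-.02*r),f(B+.02*r),f(B-.02*e),f(B+.02*e))
L=p+[0,0,-.0037]
print('lens bottom L,R,near',f(L-.018*r),f(L+.018*r),f(L-.018*e))
E
```

```text
[0.56445202 0.14476932 0.19179275]
bore L,R,near,far [262. 315.] [446. 318.] [349. 358.] [358. 276.]
lens bottom L,R,near [261. 155.] [431. 157.] [342. 192.]
```

```bash
sleep 2
```

```text
(no output)
```

View pics/l8.png

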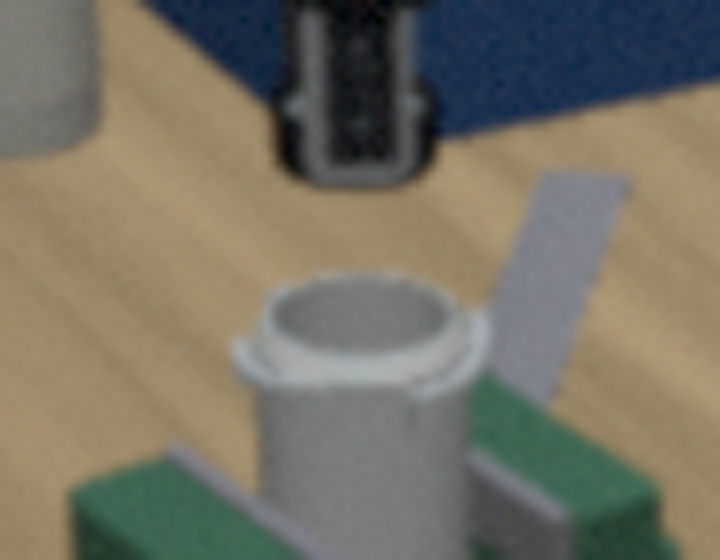

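```bash
python3 -m jog '[[[0.01,-0.001,0.0016,0,1],[0.025,-0.001,0.0016,0,1],[0.035,-0.001,0.0016,0,1],[0.038,-0.001,0.0016,0,1],[0.041,-0.001,0.0016,0,1],[0.043,-0.001,0.0016,0,1],[0.043,-0.001,0.0016,0,1],[0.043,-0.001,0.0016,0,1]]]' 40;  python3 look.py l9.png .566 .146 .16
```

```text
t: 9.9
tool_pos: [0.5663, 0.1461, 0.1493]
tool_rot: [-0.955, 1.35, 0.956]
contact_force: [-0.6, -0.7, 1.3]
opening: 0.0337
top [202.5 194.9] origin 143 135 scale 10/3
side [299.1 144.3] origin 239 84 scale 10/3
[0.5663 0.1461 0.1493] [ 1.250e-01  2.200e-02  1.785e+00  1.000e-03  1.335e+00 -1.107e+00] 9.9
```

```bash
sleep 3
```

```text
(no output)
```

View pics/l9.png

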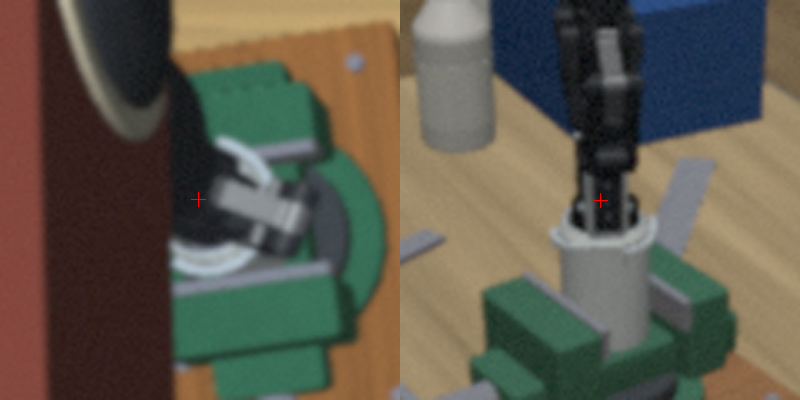

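```bash
python3 -m jog '[[[0.001,0,0,0,0.2],[0.001,0,0,0,-0.2],[0.001,0,0,0,-0.5],[0.001,0,0,0,-0.5],[-0.03,0,0,0,-0.5],[-0.06,0,0,0,-0.5],[-0.06,-0.1,-0.0,0,-0.5],[-0.06,-0.1,-0.0,0,-0.5],[-0.06,-0.1,0,0,-0.5]]]' 40;  python3 look.py l10.png .566 .146 .15
```

```text
t: 10.9
tool_pos: [0.664, 0.1103, 0.2069]
tool_rot: [-0.954, 1.353, 0.954]
contact_force: [-0.1, 0.8, -0.5]
opening: 0.0642
top [204.6 196.1] origin 145 136 scale 10/3
side [299.2 149.5] origin 239 90 scale 10/3
[0.664  0.1103 0.2069] [ 0.054  0.179  1.517 -0.     1.446 -1.174] 10.9
```

```bash
sleep 3
```

```text
(no output)
```

View pics/l10.png

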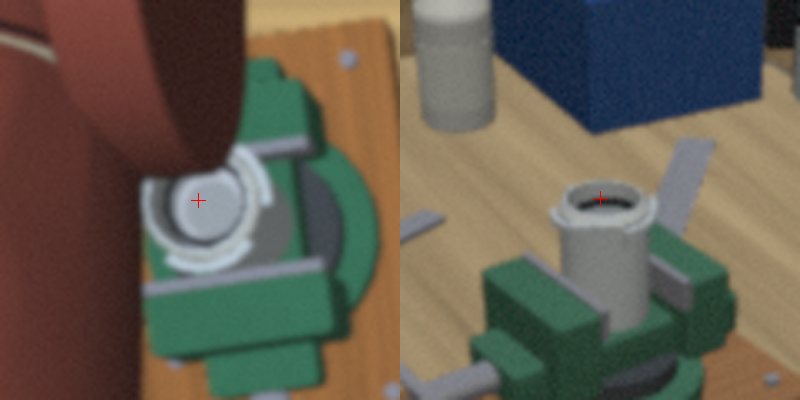

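```bash
python3 -m jog '[[[0,0.0224,-0.04,0,-0.4],[0,0.045,-0.08,0,-0.4],[0.02,0.067,-0.12,0,-0.4],[0.05,0.09,-0.16,0,-0.4],[0.08,0.112,-0.2,0,-0.4],[0.107,0.1341,-0.239,0,-0.4],[0.107,0.1341,-0.239,0,-0.4],[0.107,0.1341,-0.239,0,-0.4],[0.107,0.1341,-0.239,0,-0.4]]]' 40;  python3 look.py l11.png; python3 - <<'E'
from h import *
d=snap('side');s=cv2.imread('pics/side0.png')
print(proj(d,[.4585,-.0708,.012]),proj(d,[.4573,-.2522,.02]))
h=cv2.cvtColor(s,cv2.COLOR_BGR2HSV)
m=((h[...,1]<60)&(h[...,2]>110)).astype(np.uint8);m[:290]=0;m[330:]=0;m[:,:285]=0;m[:,320:]=0
c=max(cv2.findContours(m,0,1)[0],key=cv2.contourArea);print(cv2.boundingRect(c))
E
```

```text
t: 11.9
tool_pos: [0.4555, -0.0678, 0.1026]
tool_rot: [-0.955, 1.35, 0.955]
contact_force: [-1.1, 0.0, 1.2]
opening: 0.0596
top [364.5 278. ] origin 305 218 scale 10/3
side [297.4 258.8] origin 237 199 scale 10/3
[ 0.4555 -0.0678  0.1026] [-3.100e-01 -2.390e-01  2.107e+00  1.000e-03  1.273e+00 -1.541e+00] 11.9
[301.39833237 305.65591024] [367.39663759 396.11098124]
(290, 297, 25, 23)
```

```bash
sleep 3
```

```text
(no output)
```

View pics/l11.png

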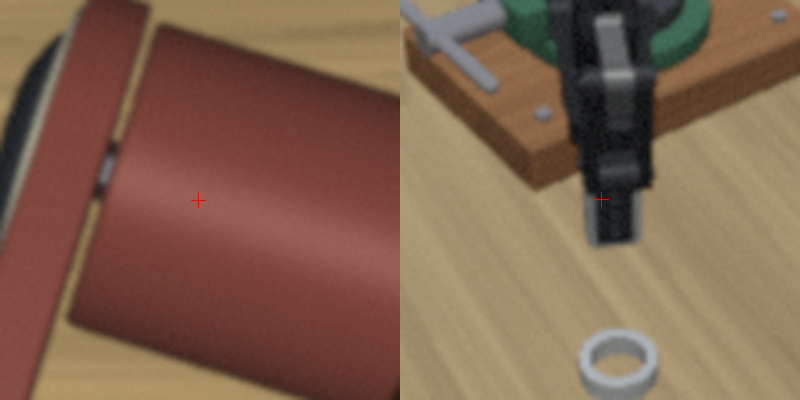

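```bash
python3 -m jog '[[[0.03,-0.0038,-0.0018,0,-0.4],[0.07,-0.0038,-0.0018,0,-0.4],[0.0996,-0.0038,-0.0018,0,-0.4],[0.0996,-0.0038,-0.0018,0,-0.4],[0.0996,-0.0038,-0.0018,0,-0.4],[0.0996,-0.0038,-0.0018,0,-0.4]]]' 40; python3 look.py l12.png
```

```text
t: 12.65
tool_pos: [0.4616, -0.0711, 0.0057]
tool_rot: [-0.959, 1.347, 0.953]
contact_force: [-0.9, 0.0, -0.0]
opening: 0.0595
top [363.3 273.5] origin 303 214 scale 10/3
side [303.4 308. ] origin 243 248 scale 10/3
[ 0.4616 -0.0711  0.0057] [-3.130e-01 -6.600e-02  2.141e+00  1.000e-03  1.062e+00 -1.546e+00] 12.65
```

```bash
sleep 3
```

```text
(no output)
```

View pics/l12.png

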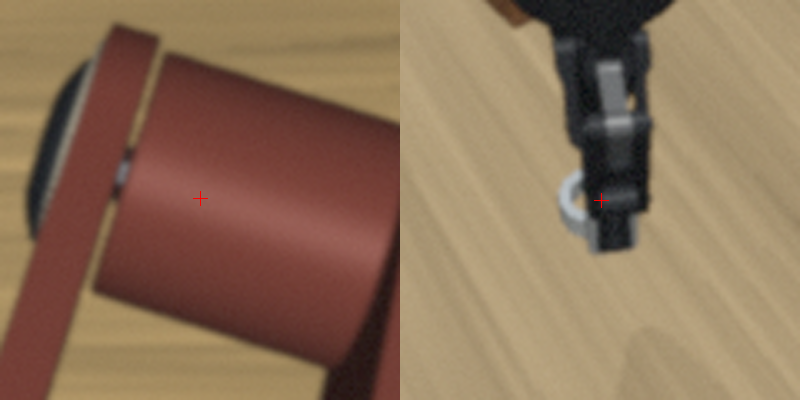

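```bash
python3 -m jog '[[[0.0027,0.003,-0.0007,0,-0.4],[0.0027,0.003,-0.0007,0,-0.4],[0.0027,0.003,-0.0007,0,-0.4]]]' 40; python3 -m jog '[[[0,0,0,0,1],[0,0,0,0,1],[0,0,0,0,1],[0,0,0,0,1],[0,0,0,0,1],[0,0,0,0,1]]]' 40;
```

```text
t: 13.05
tool_pos: [0.4584, -0.071, 0.0034]
tool_rot: [-0.96, 1.346, 0.952]
contact_force: [0.4, -0.3, -1.0]
opening: 0.0598
t: 13.65
tool_pos: [0.4587, -0.0711, 0.0039]
tool_rot: [-0.96, 1.346, 0.952]
contact_force: [-1.4, -0.2, 5.0]
opening: 0.0341
```

```bash
python3 -m jog '[[[-0.05,0,0,0,1],[-0.1,0,0,0,1],[-0.15,0,0,0,1],[-0.19,-0.005,0.04,0,1],[-0.19,-0.01,0.08,0,1],[-0.19,-0.015,0.125,0,1],[-0.19,-0.02,0.17,0,1],[-0.19,-0.025,0.21,0,1],[-0.19,-0.0294,0.2404,0,1],[-0.19,-0.0294,0.2404,0,1],[-0.19,-0.0294,0.2404,0,1],[-0.19,-0.0294,0.2404,0,1]]]' 40; python3 -m jog '[[[0,0,0,0,1]]]'; python3 look.py l13.png .566 .146 .16
```

```text
t: 14.85
tool_pos: [0.5646, 0.1455, 0.1936]
tool_rot: [-0.959, 1.348, 0.952]
contact_force: [0.4, -0.3, -0.4]
opening: 0.0341
t: 14.95
tool_pos: [0.5643, 0.1444, 0.1935]
tool_rot: [-0.958, 1.348, 0.951]
contact_force: [1.3, 0.6, 0.4]
opening: 0.0339
top [202.5 194.9] origin 143 135 scale 10/3
side [299.1 144.3] origin 239 84 scale 10/3
[0.5643 0.1444 0.1935] [ 0.124 -0.025  1.755 -0.003  1.407 -1.106] 14.95
```

```bash
sleep 3
```

```text
(no output)
```

View pics/l13.png

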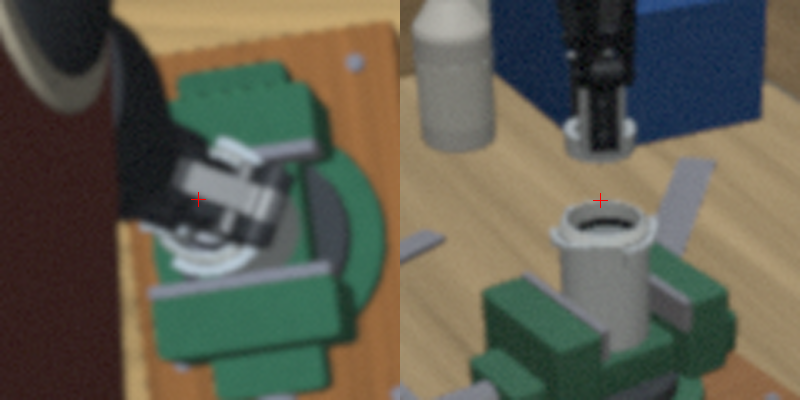

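```bash
python3 -m jog '[[[0.01,-0.001,0.002,0,1],[0.025,-0.001,0.002,0,1],[0.035,-0.001,0.002,0,1],[0.039,-0.001,0.002,0,1],[0.042,-0.001,0.002,0,1],[0.045,-0.001,0.002,0,1],[0.045,-0.001,0.002,0,1],[0.045,-0.001,0.002,0,1]]]' 40;  python3 look.py l14.png .566 .146 .16
```

```text
t: 15.85
tool_pos: [0.5664, 0.146, 0.1493]
tool_rot: [-0.958, 1.348, 0.95]
contact_force: [-1.9, 0.1, 2.9]
opening: 0.0344
top [202.5 194.9] origin 143 135 scale 10/3
side [299.1 144.3] origin 239 84 scale 10/3
[0.5664 0.146  0.1493] [ 0.126  0.019  1.788 -0.003  1.33  -1.103] 15.85
```

```bash
sleep 3
```

```text
(no output)
```

View pics/l14.png

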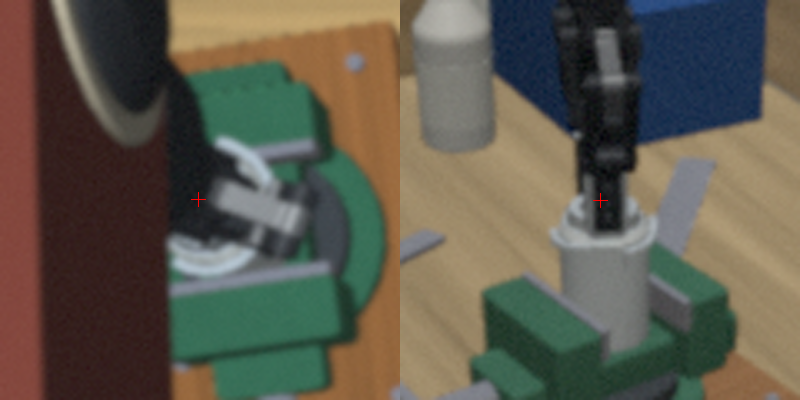

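Spacer bottom is about 4 mm into the bore with little force. I'll release it and retreat upward, then toward the ring.

```bash
python3 -m jog '[[[0.001,0,0,0,0.2],[0.001,0,0,0,-0.2],[0.001,0,0,0,-0.5],[0.001,0,0,0,-0.5],[-0.03,0,0,0,-1],[-0.06,0,0,0,-1],[-0.06,-0.03,-0.04,0,-1],[-0.06,-0.06,-0.08,0,-1],[-0.06,-0.09,-0.12,0,-1],[-0.06,-0.09,-0.12,0,-1]]]' 40;  python3 look.py l15.png .566 .146 .15
```

```text
t: 16.95
tool_pos: [0.6119, -0.0022, 0.2096]
tool_rot: [-0.955, 1.351, 0.944]
contact_force: [-0.5, -0.2, -0.7]
opening: 0.0853
top [204.6 196.1] origin 145 136 scale 10/3
side [299.2 149.5] origin 239 90 scale 10/3
[ 0.6119 -0.0022  0.2096] [-0.124  0.032  1.671 -0.003  1.432 -1.347] 16.95
```

```bash
sleep 3
```

```text
(no output)
```

View pics/l15.png

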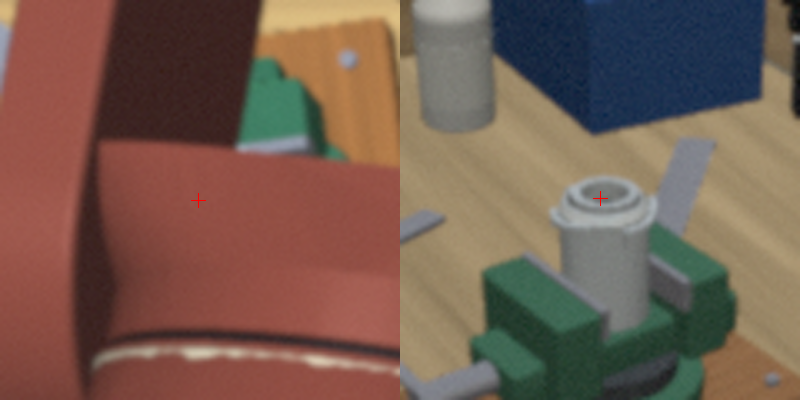

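```bash
python3 - <<'E'
from h import *
im=cv2.imread('pics/top0.png'); d=snap('top')
c0=ray(d,480.3,275.8,.02);print('hole guess',c0)
m=rect({**d,'color':im[:,:,::-1]},c0[0],c0[1],.02,.04,480)
cv2.imwrite('pics/ring_raw.png',m)
g=cv2.cvtColor(m,cv2.COLOR_BGR2GRAY);hsv=cv2.cvtColor(m,cv2.COLOR_BGR2HSV)
dark=(g<85).astype(np.uint8)
k=max(cv2.findContours(dark,0,cv2.CHAIN_APPROX_NONE)[0],key=cv2.contourArea)
print('outer bbox mm',np.array(cv2.boundingRect(k))/6)
cs,h=cv2.findContours(dark,cv2.RETR_CCOMP,cv2.CHAIN_APPROX_NONE)
for c,hh in zip(cs,h[0]):
    if hh[3]>=0 and cv2.contourArea(c)>60:
        M=cv2.moments(c);x,y=M['m10']/M['m00'],M['m01']/M['m00']
        print('hole',cv2.contourArea(c)/36,((240-y)/6,(240-x)/6),'yaw',np.degrees(np.arctan2(240-x,240-y)))
for r in(13,33.5):cv2.circle(m,(240,240),int(r*6),(0,255,255),1)
cv2.imwrite('pics/ring.png',m)
E
```

```text
hole guess [ 0.4571113  -0.25167083  0.02      ]
outer bbox mm [ 2.16666667  6.83333333 69.66666667 65.66666667]
hole 84.13888888888889 (1.8630736216573116, 24.016919775503467) yaw 85.56425609798913
hole 566.75 (0.7164442048282685, 0.8358343271958925) yaw 49.39812124476841
```

```bash
sleep 1
```

```text
(no output)
```

View pics/ring.png

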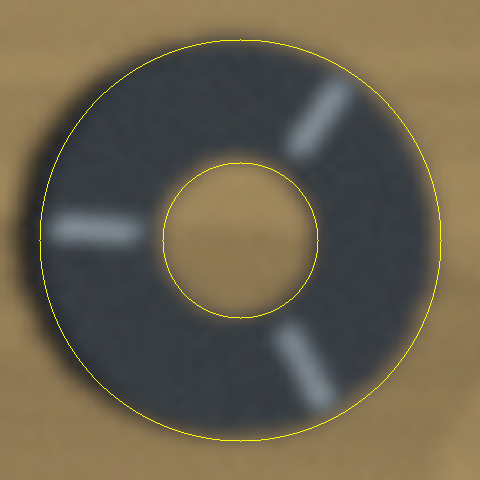

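```bash
cat > go.py <<'E'
import sys
from h import *
o=ctrl.get_obs();M=Ro.from_rotvec(o['tool_rot']).as_matrix();p=np.array(o['tool_pos'])
T=np.array([float(x) for x in sys.argv[1:4]])
print('tool delta',(M.T@(T-p)).round(4),'heading',np.degrees(np.arctan2(M[1,2],M[0,2])).round(2),'tilt deg',np.degrees(M[:2,0]).round(2),'pos',p.round(4),'F',np.round(o['contact_force'],1),'T',np.round(o['wrist_torque'],2),'q',np.round(o['q'],2),'open',round(o['opening'],4),'t',o['t'])
E
python3 go.py .4577 -.2506 .09
```

```text
tool delta [ 0.1189  0.0598 -0.2903] heading 70.46 tilt deg [ 0.28 -0.08] pos [0.6106 0.0031 0.2093] F [ 0.4  0.  -0.5] T [ 0.03 -0.01 -0.05] q [-0.12  0.03  1.67 -0.    1.43 -1.35] open 0.0854 t 17.1
```

```bash
python3 -m jog '[[[0.02,0.0097,-0.047,0,-1],[0.04,0.0194,-0.094,0,-1],[0.06,0.0291,-0.141,0,-1],[0.08,0.0388,-0.188,0,-1],[0.1,0.0485,-0.235,0,-1],[0.1189,0.0598,-0.2903,0,-1],[0.1189,0.0598,-0.2903,0,-1],[0.1189,0.0598,-0.2903,0,-1],[0.1189,0.0598,-0.2903,0,-1]]]' 80;python3 -m jog '[[[0,0,0,0,-1]]]' 80; python3 look.py l16.png .4577 -.2506 .05; python3 go.py .4577 -.2506 0
```

```text
t: 18.0
tool_pos: [0.4581, -0.2494, 0.0901]
tool_rot: [-0.958, 1.347, 0.952]
contact_force: [1.0, 0.5, 0.7]
opening: 0.0853
t: 18.1
tool_pos: [0.4592, -0.2482, 0.0908]
tool_rot: [-0.96, 1.346, 0.952]
contact_force: [0.5, -0.7, 0.0]
opening: 0.0854
top [485.5 275.5] origin 425 216 scale 10/3
side [368.7 379.9] origin 309 320 scale 10/3
[ 0.4592 -0.2482  0.0908] [-0.64  -0.066  1.976  0.003  1.226 -1.874] 18.1
tool delta [ 0.0907  0.0013 -0.0028] heading 70.66 tilt deg [ 0.36 -0.07] pos [ 0.4592 -0.2483  0.0908] F [-0.8 -0.4 -0.4] T [-0.02 -0.06 -0.03] q [-0.64 -0.07  1.98  0.    1.23 -1.87] open 0.0856 t 18.2
```

```bash
sleep 4
```

```text
(no output)
```

View pics/l16.png

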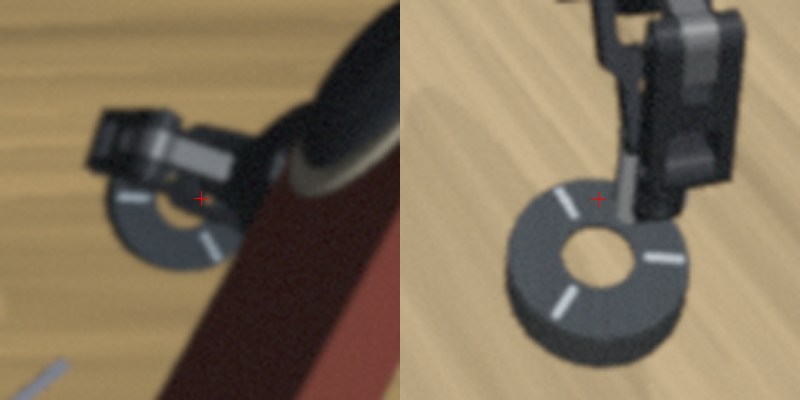

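```bash
python3 -m jog '[[[0.03,0.0013,-0.0028,0,-1],[0.06,0.0013,-0.0028,0,-1],[0.08,0.0013,-0.0028,0,-1],[0.089,0.0013,-0.0028,0,-1],[0.089,0.0013,-0.0028,0,-1],[0.089,0.0013,-0.0028,0,-1]]]' 80; python3 go.py .4577 -.2506 0.001
```

```text
t: 18.8
tool_pos: [0.4586, -0.2508, 0.0029]
tool_rot: [-0.962, 1.345, 0.952]
contact_force: [-0.5, -0.6, 0.7]
opening: 0.0856
tool delta [ 0.0018  0.001  -0.0001] heading 70.7 tilt deg [ 0.44 -0.13] pos [ 0.4586 -0.2508  0.0029] F [-0.5 -0.6  0.7] T [ 0.04 -0.01 -0.02] q [-0.64  0.07  2.01  0.    1.05 -1.88] open 0.0856 t 18.8
```

```bash
python3 -m jog '[[[0.0018,0.001,0,0,-1],[0.0018,0.001,0,0,0],[0.0018,0.001,0,0,1],[0.0018,0.001,0,0,1],[0.0018,0.001,0,0,1],[0.0018,0.001,0,0,1]]]' 80; python3 look.py l17.png;python3 go.py .4577 -.2506 0.001
```

```text
t: 19.4
tool_pos: [0.459, -0.2515, 0.0031]
tool_rot: [-0.964, 1.344, 0.949]
contact_force: [-1.0, 0.6, 6.2]
opening: 0.0641
top [477.  274.5] origin 417 215 scale 10/3
side [367.3 403.1] origin 307 343 scale 10/3
[ 0.459  -0.2515  0.0031] [-0.645  0.068  2.012  0.003  1.051 -1.88 ] 19.4
tool delta [0.0021 0.0015 0.0004] heading 70.69 tilt deg [ 0.59 -0.24] pos [ 0.459  -0.2515  0.0031] F [-1.6  0.4  6.3] T [0.12 0.14 0.  ] q [-0.65  0.07  2.01  0.    1.05 -1.88] open 0.0643 t 19.5
```

```bash
sleep 4
```

```text
(no output)
```

View pics/l17.png

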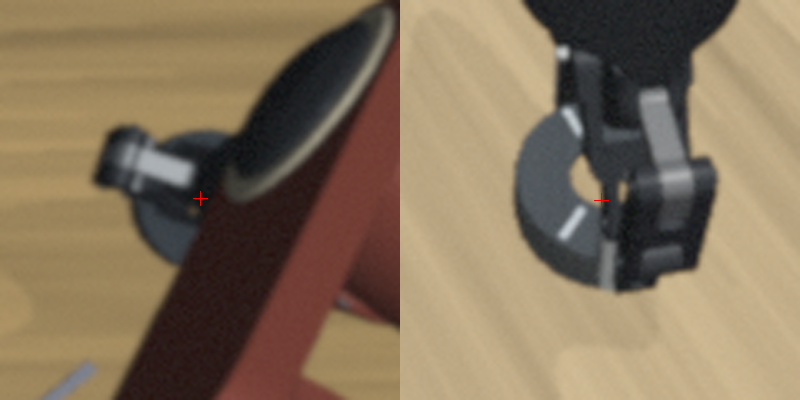

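```bash
python3 -m jog '[[[0,0,0,0,1],[0,0,0,0,1],[-0.05,0,0,0,1],[-0.1,0,0,0,1],[-0.15,0,0,0,1],[-0.2,0,0,0,1],[-0.2,0,0,0,1],[-0.2,0,0,0,1]]]' 80; python3 look.py l18.png;python3 go.py .5674 .1466 .205
```

```text
t: 20.3
tool_pos: [0.4575, -0.2511, 0.2047]
tool_rot: [-0.967, 1.343, 0.946]
contact_force: [-0.5, -0.8, -2.1]
opening: 0.0643
top [526.2 276.6] origin 466 217 scale 10/3
side [379.8 283.8] origin 320 224 scale 10/3
[ 0.4575 -0.2511  0.2047] [-0.646 -0.189  1.888  0.003  1.429 -1.88 ] 20.3
tool delta [-0.004   0.026   0.4111] heading 70.69 tilt deg [ 0.43 -0.12] pos [ 0.456 -0.25   0.201] F [-0.4 -0.6 -1.4] T [-0.03  0.01  0.03] q [-0.65 -0.19  1.89  0.    1.43 -1.88] open 0.0642 t 20.4
```

```bash
sleep 4
```

```text
(no output)
```

View pics/l18.png

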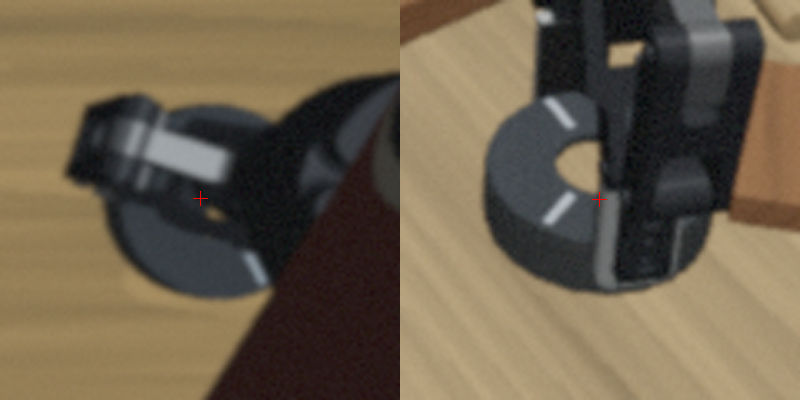

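```bash
python3 -m jog '[[[0,0.003,0.045,-0.13,1],[0,0.006,0.09,-0.26,1],[0,0.009,0.135,-0.39,1],[0,0.012,0.18,-0.52,1],[0,0.015,0.225,-0.65,1],[-0.003,0.018,0.27,-0.757,1],[-0.004,0.02,0.31,-0.757,1],[-0.004,0.022,0.35,-0.757,1],[-0.004,0.024,0.39,-0.757,1],[-0.004,0.026,0.4111,-0.757,1],[-0.004,0.026,0.4111,-0.757,1],[-0.004,0.026,0.4111,-0.757,1]]]' 80;python3 -m jog '[[[0,0,0,0,1],[0,0,0,0,1]]]'; python3 look.py l19.png .566 .146 .165;python3 go.py .5674 .1466 .205
```

```text
t: 21.6
tool_pos: [0.5662, 0.1465, 0.2024]
tool_rot: [-1.516, 0.981, 1.508]
contact_force: [0.3, -0.9, 0.0]
opening: 0.064
t: 21.8
tool_pos: [0.5655, 0.1453, 0.2011]
tool_rot: [-1.514, 0.983, 1.509]
contact_force: [0.2, -0.3, -1.2]
opening: 0.0641
top [201.5 194.3] origin 141 134 scale 10/3
side [299.1 141.6] origin 239 82 scale 10/3
[0.5655 0.1453 0.2011] [ 0.126 -0.024  1.741 -0.004  1.424 -1.864] 21.8
tool delta [-0.003  -0.0018  0.0004] heading 114.03 tilt deg [ 0.14 -0.19] pos [0.5659 0.1455 0.202 ] F [-0.7  0.1 -0.9] T [ 0.02  0.02 -0.  ] q [ 0.13 -0.02  1.74 -0.    1.42 -1.86] open 0.064 t 21.9
```

```bash
sleep 4
```

```text
(no output)
```

View pics/l19.png

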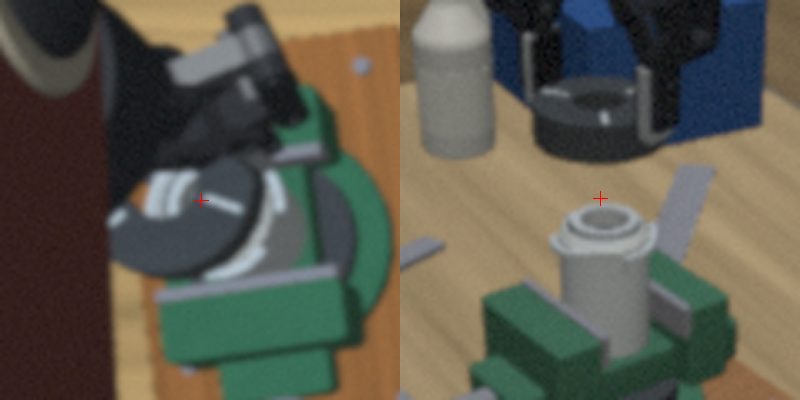

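```bash
python3 - <<'E'
from h import *
d=snap('side');im=d['color'][:,:,::-1]
o=ctrl.get_obs();p=np.array(o['tool_pos']);M=Ro.from_rotvec(o['tool_rot']).as_matrix();print(p)
cv2.imwrite('pics/m1.png',cv2.resize(im[90:170,255:345],None,fx=8,fy=7,interpolation=cv2.INTER_CUBIC))
f=lambda X:((proj(d,X)-[255,90])*[8,7]).round()
r=np.array([.872,-.489,0]);r/=np.linalg.norm(r);e=np.array([.489,.872,0])
C=p+.0015*M[:,1]; C[2]=p[2]-.0031; print(C)
for n,z,R in(('hole top',.02,.013),('outer top',.02,.0335),('outer bot',0,.0335)):
    X=C+[0,0,z];print(n,[f(X+s*R*v) for v in(r,e) for s in(-1,1)])
B=np.array([.566,.146,.154]);print('spacer hole',[f(B+s*.013*v) for v in(r,e) for s in(-1,1)])
E
```

```text
[0.56609858 0.14569213 0.20227186]
[0.56472875 0.14508093 0.19917186]
hole top [array([281., 152.]), array([406., 153.]), array([340., 174.]), array([347., 132.])]
outer top [array([181., 150.]), array([506., 155.]), array([335., 209.]), array([352., 100.])]
outer bot [array([186., 230.]), array([505., 235.]), array([337., 291.]), array([354., 178.])]
spacer hole [array([294., 401.]), array([413., 403.]), array([351., 426.]), array([357., 379.])]
```

```bash
sleep 2
```

```text
(no output)
```

View pics/m1.png

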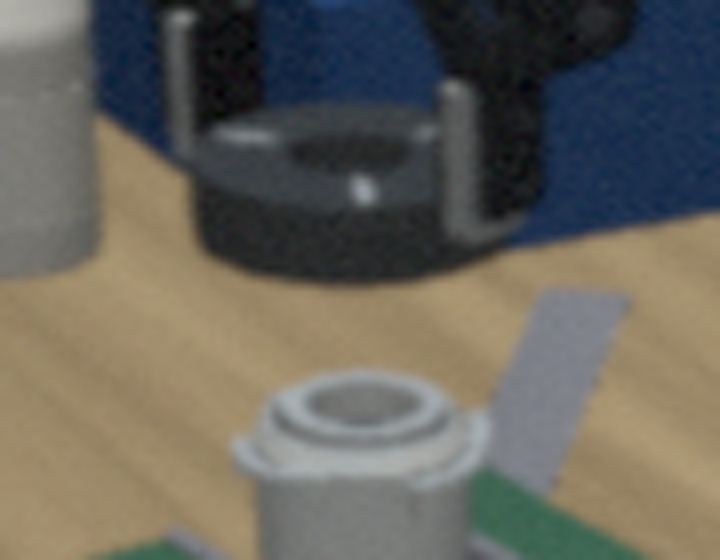

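```bash
python3 go.py .5674 .1466 .150; 
```

```text
tool delta [ 0.0523 -0.0015  0.0005] heading 114.05 tilt deg [ 0.18 -0.19] pos [0.5661 0.1457 0.2023] F [-0.1  0.1 -0.2] T [-0.02  0.02 -0.04] q [ 0.13 -0.02  1.74 -0.    1.42 -1.86] open 0.0642 t 21.95
```

```bash
python3 -m jog '[[[0.015,-0.0015,0.0005,0,1],[0.03,-0.0015,0.0005,0,1],[0.04,-0.0015,0.0005,0,1],[0.047,-0.0015,0.0005,0,1],[0.052,-0.0015,0.0005,0,1],[0.052,-0.0015,0.0005,0,1],[0.052,-0.0015,0.0005,0,1]]]' 80; python3 look.py m2.png .566 .146 .15;python3 go.py .5674 .1466 .1411
```

```text
t: 22.65
tool_pos: [0.5677, 0.1466, 0.1506]
tool_rot: [-1.516, 0.981, 1.507]
contact_force: [-0.1, 0.4, -0.8]
opening: 0.0638
top [204.6 196.1] origin 145 136 scale 10/3
side [299.2 149.5] origin 239 90 scale 10/3
[0.5677 0.1466 0.1506] [ 0.128  0.023  1.782 -0.004  1.334 -1.862] 22.65
tool delta [0.01   0.0005 0.0002] heading 114.05 tilt deg [ 0.25 -0.18] pos [0.5679 0.1467 0.1511] F [-0.6  0.3 -0.8] T [-0.03  0.   -0.01] q [ 0.13  0.02  1.78 -0.    1.33 -1.86] open 0.0643 t 22.75
```

```bash
sleep 4
```

```text
(no output)
```

View pics/m2.png

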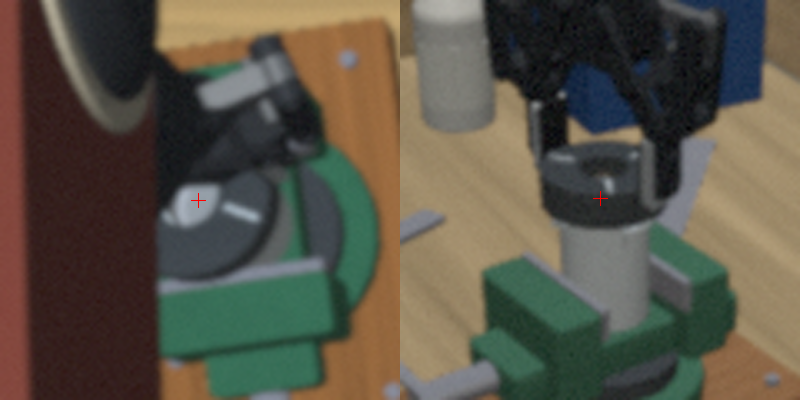

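```bash
python3 -m jog '[[[0.002,0.0005,0,0,1],[0.004,0.0005,0,0,1],[0.006,0.0005,0,0,1],[0.008,0.0005,0,0,1],[0.01,0.0005,0,0,1],[0.01,0.0005,0,0,1],[0.01,0.0005,0,0,1]]]' 80; python3 look.py m3.png .566 .146 .15;python3 go.py .5674 .1466 .1411
```

```text
t: 23.45
tool_pos: [0.5677, 0.1465, 0.1412]
tool_rot: [-1.516, 0.98, 1.506]
contact_force: [0.3, 0.2, 0.3]
opening: 0.0639
top [204.6 196.1] origin 145 136 scale 10/3
side [299.2 149.5] origin 239 90 scale 10/3
[0.5677 0.1465 0.1412] [ 0.127  0.031  1.79  -0.004  1.317 -1.862] 23.45
tool delta [0.0002 0.0002 0.0002] heading 114.05 tilt deg [ 0.28 -0.17] pos [0.5677 0.1465 0.1413] F [ 0.3 -0.4  0.1] T [ 0.03 -0.05  0.04] q [ 0.13  0.03  1.79 -0.    1.32 -1.86] open 0.064 t 23.55
```

```bash
sleep 4
```

```text
(no output)
```

View pics/m3.png

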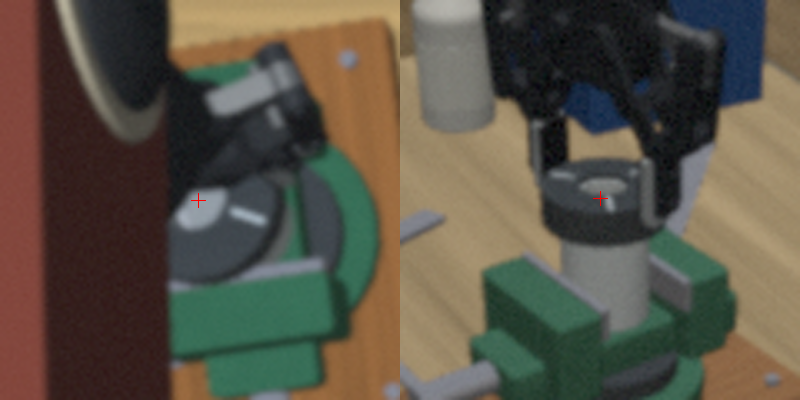

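```bash
python3 -m jog '[[[0,0,0,0,1],[0.0005,0,-0.0002,0.12,1],[0.0005,0,-0.0004,0.24,1],[0.0005,0.0001,-0.0005,0.36,1],[0.0005,0.0002,-0.0007,0.48,1],[0.0007,0.0003,-0.0008,0.6,1],[0.001,0.0004,-0.001,0.72,1],[0.001,0.0004,-0.001,0.72,1]]]' 110; python3 look.py m4.png .566 .146 .15;python3 go.py .5674 .1466 .1411
```

```text
t: 24.35
tool_pos: [0.5684, 0.1455, 0.1413]
tool_rot: [-0.99, 1.332, 0.98]
contact_force: [-1.0, 1.1, 3.9]
opening: 0.0634
top [204.6 196.1] origin 145 136 scale 10/3
side [299.2 149.5] origin 239 90 scale 10/3
[0.5684 0.1455 0.1413] [ 0.126  0.031  1.79  -0.004  1.315 -1.144] 24.35
tool delta [0.0001 0.0012 0.0007] heading 72.93 tilt deg [ 0.38 -0.15] pos [0.5684 0.1455 0.1412] F [-0.1  1.7  4.8] T [ 0.11 -0.   -0.07] q [ 0.13  0.03  1.79 -0.    1.31 -1.15] open 0.0632 t 24.45
```

```bash
sleep 4
```

```text
(no output)
```

View pics/m4.png

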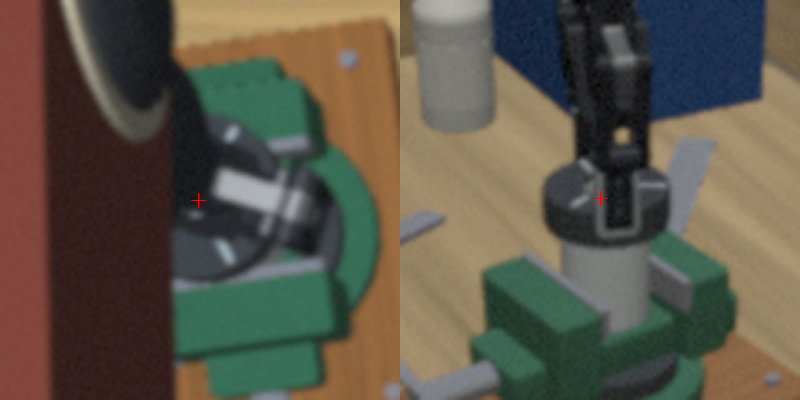

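```bash
python3 -m jog '[[[0.0005,0,-0.0001,0.1,1],[0.001,0,-0.0003,0.2,1],[0.0015,0.0001,-0.0004,0.3,1],[0.002,0.0001,-0.0006,0.4,1],[0.0025,0.0002,-0.0007,0.5,1],[0.003,0.0003,-0.0008,0.6,1],[0.003,0.0003,-0.001,0.66,1],[0.003,0.0003,-0.001,0.66,1],[0.003,0.0003,-0.001,0.66,1]]]' 110; python3 look.py m5.png .566 .146 .15;python3 go.py .5674 .1466 .1411
```

```text
t: 25.35
tool_pos: [0.5678, 0.1454, 0.1391]
tool_rot: [-0.484, 1.511, 0.478]
contact_force: [-2.0, 2.2, 5.9]
opening: 0.0636
top [204.6 196.1] origin 145 136 scale 10/3
side [299.2 149.5] origin 239 90 scale 10/3
[0.5678 0.1454 0.1391] [ 0.125  0.031  1.793 -0.002  1.311 -0.49 ] 25.35
tool delta [-0.002   0.0013  0.0003] heading 35.23 tilt deg [ 0.39 -0.07] pos [0.5679 0.1454 0.1391] F [-1.3  2.9  5.8] T [ 0.29  0.38 -0.13] q [ 0.12  0.03  1.79 -0.    1.31 -0.49] open 0.0633 t 25.45
```

```bash
sleep 4
```

```text
(no output)
```

View pics/m5.png

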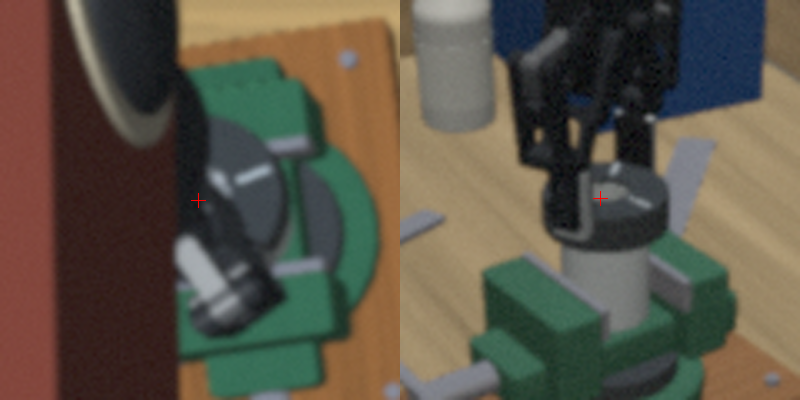

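```bash
python3 -m jog '[[[0.0005,0,0,0.05,1],[0.0005,0,-0.0001,0.1,1],[0.0005,0,-0.0001,0.1,1],[0.0005,0,-0.0001,0.1,1]]]' 110; python3 go.py .5674 .1466 .1411;  python3 -m jog '[[[0,0,0,0.05,1],[0,0,-0.0001,0.1,1],[0,0,-0.0001,0.1,1]]]' 110; python3 go.py .5674 .1466 .1411
```

```text
t: 25.85
tool_pos: [0.5678, 0.1454, 0.1391]
tool_rot: [-0.407, 1.526, 0.403]
contact_force: [-1.4, 0.4, 6.0]
opening: 0.0635
tool delta [-0.002   0.0012  0.0002] heading 29.63 tilt deg [ 0.39 -0.06] pos [0.5678 0.1454 0.1391] F [-1.4  0.4  6. ] T [ 0.1   0.33 -0.06] q [ 0.12  0.03  1.79 -0.    1.31 -0.39] open 0.0635 t 25.85
t: 26.15
tool_pos: [0.5676, 0.1455, 0.1392]
tool_rot: [-0.33, 1.539, 0.327]
contact_force: [-0.7, 1.2, 4.6]
opening: 0.063
tool delta [-0.0019  0.0011  0.0002] heading 24.02 tilt deg [ 0.38 -0.05] pos [0.5676 0.1455 0.1392] F [-0.7  1.2  4.6] T [ 0.08  0.32 -0.02] q [ 0.12  0.03  1.79 -0.    1.31 -0.29] open 0.063 t 26.15
```

```bash
python3 - <<'E'
from h import *
d=snap('side');im=d['color'][:,:,::-1]
a=cv2.resize(im[110:190,255:345],None,fx=8,fy=7,interpolation=cv2.INTER_CUBIC)
cv2.imwrite('pics/m6.png',a)
d=snap('top');im=d['color'][:,:,::-1]
cv2.imwrite('pics/m7.png',cv2.resize(im[160:240,170:260],None,fx=6,fy=6,interpolation=cv2.INTER_CUBIC))
E
sleep 2
```

```text
(no output)
```

View pics/m6.png

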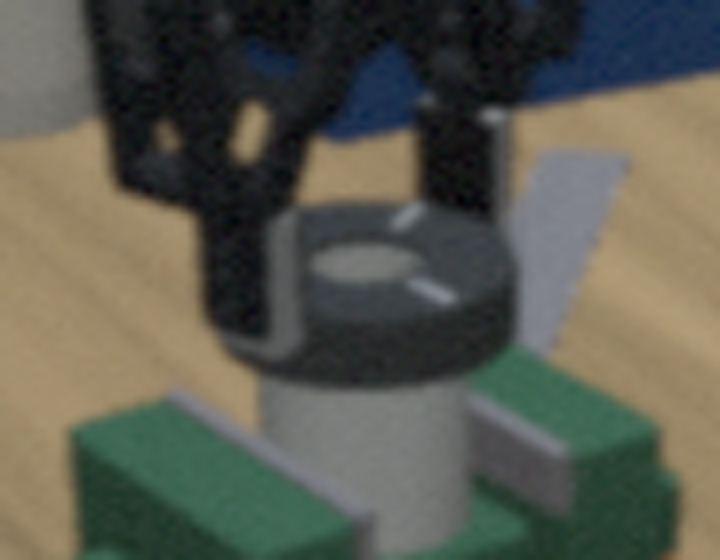

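View pics/m7.png

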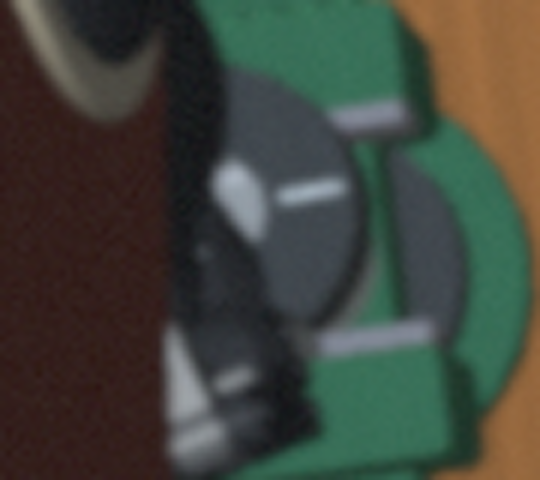

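```bash
python3 -m jog '[[[0,0,0,0.05,1],[0,0,0,0.1,1],[0,0,0,0.1,1]]]' 110; python3 go.py .5674 .1466 .1411
```

```text
t: 26.55
tool_pos: [0.5672, 0.1464, 0.1392]
tool_rot: [-0.254, 1.55, 0.253]
contact_force: [-1.7, 4.8, 4.1]
opening: 0.0632
tool delta [-0.0019  0.0001  0.0002] heading 18.55 tilt deg [0.33 0.02] pos [0.5672 0.1464 0.1392] F [-1.7  4.8  4.1] T [0.64 0.51 1.1 ] q [ 0.13  0.03  1.79 -0.    1.31 -0.2 ] open 0.0632 t 26.55
```

The torque rose to 1.1 N m at 95° of turn, so the ring is at its stop. I'll relieve the strain, then release.

```bash
python3 -m jog '[[[0,0,0,-0.02,1],[0,0,0,-0.02,1],[0,0,0,-0.02,0.2],[0,0,0,-0.02,-0.5],[0,0,0,-0.02,-1],[0,0,0,-0.02,-1]]]' 60; python3 go.py .5674 .1466 .1411
```

```text
t: 27.15
tool_pos: [0.567, 0.1457, 0.1383]
tool_rot: [-0.27, 1.549, 0.267]
contact_force: [-0.2, 0.6, 0.0]
opening: 0.0854
tool delta [-0.0028  0.0007  0.0007] heading 19.62 tilt deg [ 0.28 -0.04] pos [0.567  0.1457 0.1383] F [-0.2  0.6  0. ] T [0.02 0.05 0.02] q [ 0.13  0.03  1.79 -0.    1.31 -0.22] open 0.0854 t 27.15
```

```bash
python3 -m jog '[[[-0.03,0,0,0,-1],[-0.07,0,0,0,-1],[-0.11,0,0,0,-1],[-0.12,-0.04,-0.027,0,-1],[-0.12,-0.08,-0.053,0,-1],[-0.12,-0.12,-0.08,0,-1],[-0.12,-0.16,-0.107,0,-1],[-0.12,-0.2,-0.134,0,-1],[-0.12,-0.24,-0.16,0,-1],[-0.12,-0.28,-0.187,0,-1],[-0.12,-0.343,-0.228,0,-1],[-0.12,-0.343,-0.228,0,-1]]]' 60; python3 - <<'E'
from h import *
d=snap('side');im=d['color'][:,:,::-1]
a=cv2.resize(im[110:190,255:345],(450,400),interpolation=cv2.INTER_CUBIC)
d=snap('top');im=d['color'][:,:,::-1]
b=cv2.resize(im[160:240,165:235],(350,400),interpolation=cv2.INTER_CUBIC)
cv2.imwrite('pics/f1.png',np.hstack([a,b]))
E
```

```text
t: 28.35
tool_pos: [0.4651, -0.2575, 0.2577]
tool_rot: [-0.267, 1.551, 0.263]
contact_force: [0.9, 0.7, -0.1]
opening: 0.0854
```

```bash
sleep 3
```

View pics/f1.png

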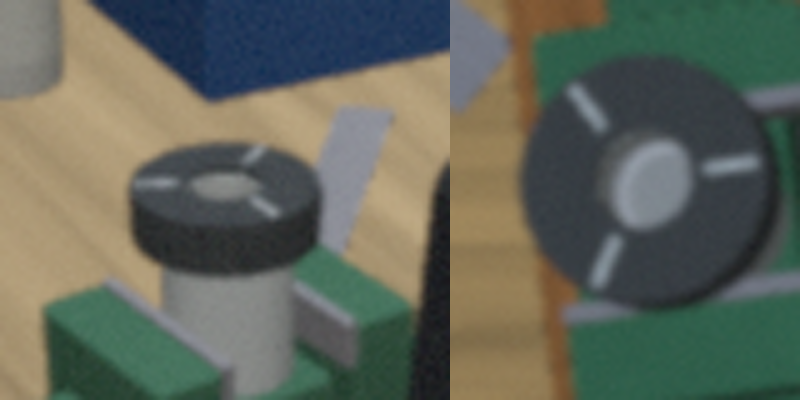

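```bash
python3 look.py m8.png .566 .146 .15 >/dev/null; python3 - <<'E'
from h import *
def edge(f,c0):
    g=cv2.cvtColor(cv2.imread('pics/'+f),cv2.COLOR_BGR2GRAY)[:, c0:c0+20].mean(1)
    s=g[200:280]; k=np.argmax(np.diff(cv2.GaussianBlur(s.reshape(-1,1).astype(np.float32),(1,9),0).ravel()))
    lo,hi=s[max(0,k-14):k-8].mean(),s[k+8:k+14].mean(); t=(lo+hi)/2
    i=next(j for j in range(max(0,k-12),k+14) if s[j]<t<=s[j+1]); return 200+i+(t-s[i])/(s[i+1]-s[i])
for c in(580,600,615):
    print(c,[(f,round(edge(f,c),2)) for f in('m2.png','m3.png','m4.png','m5.png','m8.png')])
E
```

```text
580 [('m2.png', np.float64(228.19)), ('m3.png', np.float64(245.51)), ('m4.png', np.float64(246.93)), ('m5.png', np.float64(251.94)), ('m8.png', np.float64(250.2))]
600 [('m2.png', np.float64(228.5)), ('m3.png', np.float64(245.98)), ('m4.png', np.float64(249.6)), ('m5.png', np.float64(251.81)), ('m8.png', np.float64(250.86))]
615 [('m2.png', np.float64(225.62)), ('m3.png', np.float64(244.62)), ('m4.png', np.float64(248.18)), ('m5.png', np.float64(250.78)), ('m8.png', np.float64(248.99))]
```

```bash
sleep 1
```

```text
(no output)
```

View pics/m8.png

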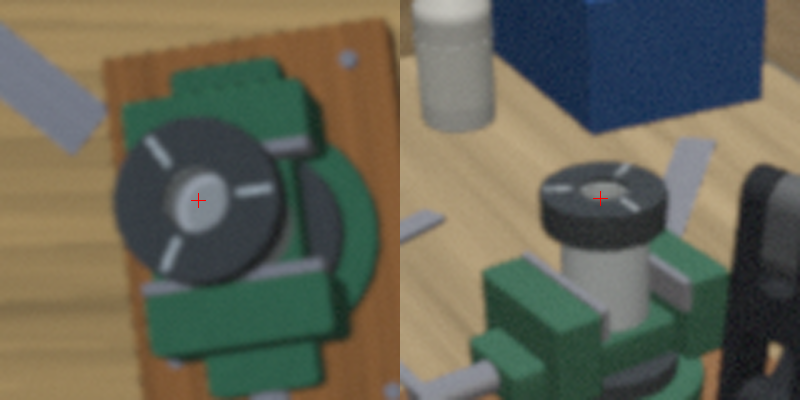

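```bash
python3 - <<'E'
from h import *
d=snap('top')
m=rect(d,.566,.146,.1555,.04,480);g=cv2.cvtColor(m,cv2.COLOR_BGR2GRAY)
br=(g>115).astype(np.uint8)
for c in cv2.findContours(br,0,cv2.CHAIN_APPROX_NONE)[0]:
    M=cv2.moments(c)
    if M['m00']>150:
        x,y=M['m10']/M['m00'],M['m01']/M['m00']; r=np.hypot(240-x,240-y)/6
        if r<30: print('area',M['m00']/36,'r',r.round(1),'yaw',np.degrees(np.arctan2(240-x,240-y)).round(1))
for r in(13,33.5):cv2.circle(m,(240,240),int(r*6),(0,255,255),1)
cv2.imwrite('pics/f2.png',m); print(ctrl.get_obs()['t'])
E
```

```text
area 35.875 r 23.9 yaw 154.7
area 34.44444444444444 r 23.1 yaw -80.9
area 339.5833333333333 r 1.8 yaw -124.7
area 34.986111111111114 r 25.1 yaw 38.8
28.6
```

```bash
sleep 1
```

```text
(no output)
```

View pics/f2.png

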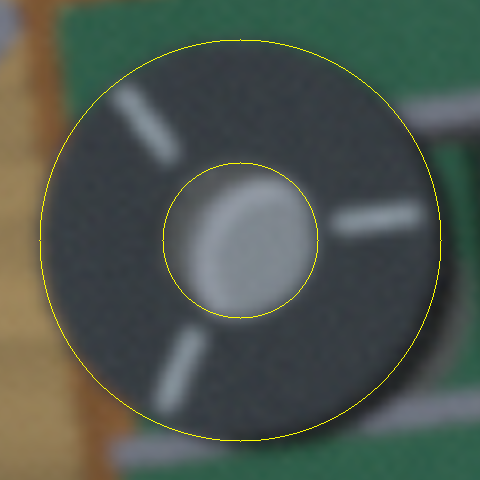

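```bash
python3 -m jog '[[[0,0,0,0,-1],[0,0,0,0,-1]]]'; python3 -c "
from station import ctrl
print(ctrl.finish_job())"
```

```text
t: 28.8
tool_pos: [0.467, -0.2525, 0.2576]
tool_rot: [-0.27, 1.55, 0.269]
contact_force: [-0.2, -0.6, 0.6]
opening: 0.0855
the job is handed in; nothing more can be done
None
```

The lamp head is assembled and handed in at 28.8 s, with the ring screwed down to its stop. I put the lens in the barrel, then the spacer on it. The retaining ring went over the mouth with its pins in the gaps, and I turned it clockwise about 95° by tool heading until the torque rose to 1.1 N m. After that I let go and moved the arm clear.

- **Ring position:** the last pictures show the ring level by eye and within about 1 mm of the barrel's axis. Its marks are about 92° past the gaps.
- **Ring height:** it stands about 2.6 mm lower than before the turn and stays there after release; 2.5 mm was expected. The seat value itself could not be read.
- **Setbacks and disagreements:**
    - The first lens grasp sat too high and I dropped it to try again; the second try missed and the third held.
    - The side camera reads about 2 mm off from the arm; the top camera agreed with the arm.
    - The wrist torque stayed well below the stated 0.5 N m until the stop. The turn to the stop came out a few degrees over the nominal 90°, which I put down to error in my angle measurements.

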